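# Cook a pretend bead stew in the toy saucepan

### The arm

A 6-joint arm with a two-finger parallel gripper is mounted at the origin on the work surface. World frame = base frame: x ahead of the robot, y to its left, z up, the work surface at z = 0. Lengths are in m, angles in rad, forces in N, time in s.
With the tool pointing down it reaches from about 0.375 to 0.9 m from the base axis. Payload 3.1 kg.
Tool frame: the origin (TCP) lies between the finger pads; the fingertips stand 8 mm ahead of it and the grasp point (between the pads) lies 11 mm behind it; z points along the fingers, y is the line along which they close (so a half turn about z gives the same grasp; the last joint's range is limited). The gripper opens to 87 mm and grips with 3 to 60 N. Pads are 19 mm wide; open, the fingers measure 117 mm over their backs; the gripper's body (75 mm by 190 mm) begins 51 mm behind the grasp point.
Start: joints at [-1.522, 0.527, 1.433, -0, 1.181, -0.178], TCP at [0.141, -0.609, 0.194] pointing down, gripper open.
Joint ranges: [-3.08, 3.08], [-0.75, 2.2], [0.22, 2.44], [-1.43, 4.57], [0, 2.65], [-2.85, 2.85]. Speed limits (rad/s): [2.79, 2.79, 3.14, 3.14, 3.14, 3.14].

### API

Orientations are given as a unit quaternion [x, y, z, w].
In Python, from rig import robot gives the robot as it stands.
- The arm moves only by the tool move_arm, never from a script. Its argument "motion" is text: rows parted by semicolons, each of 5 numbers parted by spaces: the opening, from -1 (shut) to 1 (fully open), then the shift along the tool's x, y, z normalised to -1 to 1, where 1 is 0.2 m, then the turn about the tool's z normalised to -1 to 1, where 1 is pi rad. A call has 1 to 12 rows; each row is the pose to reach, as a shift and turn from the pose commanded when the call began, along the tool's axes at that moment, turning the shorter way round; what a row does not reach only later rows make up. A row lasts 1/12 s, in which the tool goes at most 41.7 mm and 7.16 degrees, less where a joint would pass 70% of its speed; a pose out of reach is approached as far as the arm can. A call with a number of a shift or a turn outside -1 to 1 is refused whole. A call with a gripper value outside its range is refused whole. The fingers move at their own pace and stop on an object; "newtons" is the grip in N (left out, the last holds). Time passes only in rows, so rows that repeat a pose let the fingers close. It gives the time, the measured TCP pose, the force, the opening and the grip force at its end, in the units of the state.
- robot.get_obs(): the state, without advancing time (a new reading comes with each control period).
- robot.camera(name): name is "scene" or "top"; returns (picture, depth): 420x560x3 uint8, red, green, blue; 420x560 float32, m along the optical axis (not along the pixel's ray), 0 where there is no reading.
- robot.camera_model(name): a dict with "mtx" (3x3 intrinsics, pixels), "position" and "attitude" of the camera in the world. Camera axes: x right, y down, z forward; pixel columns grow to the right and rows downward; lengths in m; the calibration is good to about 2 mm. A picture is of the moment at which its call begins. camera_model takes no time and is no camera call.
- robot.hand_in(): hands the job in; it is judged then, once.
The state is a dict: "time": time; "q": joint angles; "joint_velocities": joint speeds; "joint_torque": joint torques, N m; "position": TCP position; "tool_rot": TCP orientation; "ft_force": force on the tool from outside, world axes, zero at the start; "moment": the same for the moment, N m; "grip_width": finger opening in m; "grip_force": force on a finger pad.
Only numpy, scipy, OpenCV 4.12 (cv2) and the standard library are available. Lean on these libraries where they do the work, as an engineer would, in place of code of your own. Each camera call takes 0.05 s, during which the arm holds its last target. There are 200 camera calls.

### The job

Cook the pretend stew: lift the lid off the toy saucepan and lay it on the cork mat, then put every round wooden bead into the pan, leaving the cube, the cone and the teacup where they are. Then take the stirring stick from its holder and stir with its foot close to the pan's floor, three full turns anticlockwise seen from above, on a circle a little under half as wide as the pan. Finally stand the stick back in its holder and put the lid back on the pan, properly seated.

Things in the scene. Friction and masses are not known exactly. Their poses are not given: they have to be found in the camera images.
- pan: toy aluminium saucepan fixed on a round white toy hob (hob 180 mm across, 20 mm high); the pan's inside is 144 mm across, wall 4 mm, inner floor 25 mm and rim 80 mm above the origin, which is at the centre of the hob's underside on the table; its stick handle points along +x, away from the robot, to 165 mm from the middle at about 76 mm height; does not move
- lid: loose aluminium saucepan lid, 120 g: a disc 160 mm across and 5 mm thick with a plug below it 132 mm across and 8 mm deep that drops into the pan, and on top a black round knob 24 mm across and 25 mm high; overall 38 mm high; origin at the centre of the plug's underside, z up (knob spans z 13 to 38 mm); seated in the pan the origin is 72 mm above the pan's origin
- mat: round cork mat, 180 mm across, 4 mm thick, fixed to the table; origin at the centre of its underside
- holder: square open wooden utensil holder fixed to the table, 48 mm by 48 mm outside, 60 mm high, walls and floor 5 mm (inside 38 mm square); origin at the centre of its underside
- stirrer: loose wooden stirring stick like a honey dipper, 150 mm long, 40 g, standing upright in the holder: a grooved round foot 22 mm across and 24 mm high, above it a round handle 14 mm across to the top; origin at the centre of the foot's underside, z along the handle
- bead1: round plain wooden bead, a short upright cylinder 22 mm across and 18 mm high with a small dark hole mark on its top end, 12 g; it may be absent; origin at the centre of its underside, z up along its axis
- bead2: round plain wooden bead, a short upright cylinder 22 mm across and 18 mm high with a small dark hole mark on its top end, 12 g; it may be absent; origin at the centre of its underside, z up along its axis
- bead3: round plain wooden bead, a short upright cylinder 22 mm across and 18 mm high with a small dark hole mark on its top end, 12 g; it may be absent; origin at the centre of its underside, z up along its axis
- bead4: round plain wooden bead, a short upright cylinder 22 mm across and 18 mm high with a small dark hole mark on its top end, 12 g; it may be absent; origin at the centre of its underside, z up along its axis
- bead5: round plain wooden bead, a short upright cylinder 22 mm across and 18 mm high with a small dark hole mark on its top end, 12 g; it may be absent; origin at the centre of its underside, z up along its axis
- block: plain wooden cube, 32 mm, a bystander among the beads; origin at the centre of its underside
- cone: plain wooden cone, 36 mm across at the foot, 47 mm high, a bystander among the beads; origin at the centre of its underside
- teacup: white ceramic teacup with a handle, 68 mm across, 50 mm high, a bystander right of the saucepan; origin at the centre of its underside
Not all that is in view belongs to the job. Of the things shaped like the mat, the cork one is meant.

How it is judged:
On the way, in this order (a step that is already met when the one before it is completed fails the run):
1. the lid lies flat on the cork mat, let go (horizontal distance between lid and mat below 0.035 m and z of lid in the frame of mat below 0.009 m and angle between lid's own z axis and vertical below 0.1 rad and contact force between the fingers and lid below 0.1 N), for 0.2 s.
2. every bead is in the saucepan, let go (horizontal distance between each of bead1, bead2, bead3, bead4, bead5 and pan below 0.074 m and z of bead1 in the frame of pan between 0.018 and 0.066 m and z of bead2 in the frame of pan between 0.018 and 0.066 m and z of bead3 in the frame of pan between 0.018 and 0.066 m and z of bead4 in the frame of pan between 0.018 and 0.066 m and z of bead5 in the frame of pan between 0.018 and 0.066 m and contact force between the fingers and bead1 below 0.1 N and contact force between the fingers and bead2 below 0.1 N and contact force between the fingers and bead3 below 0.1 N and contact force between the fingers and bead4 below 0.1 N and contact force between the fingers and bead5 below 0.1 N), for 0.2 s.
3. first turn: the held stirrer's foot is low in the saucepan, out from the middle, on its handle side (x of stirrer in the frame of pan above 0.018 m and y of stirrer in the frame of pan between -0.018 and 0.018 m and z of stirrer in the frame of pan below 0.043 m and horizontal distance between stirrer and pan below 0.06 m and contact force between the fingers and stirrer above 0.5 N), for 0.02 s.
4. first turn: the held stirrer's foot is low in the saucepan, out from the middle, a quarter turn on, anticlockwise (y of stirrer in the frame of pan above 0.018 m and x of stirrer in the frame of pan between -0.018 and 0.018 m and z of stirrer in the frame of pan below 0.043 m and horizontal distance between stirrer and pan below 0.06 m and contact force between the fingers and stirrer above 0.5 N), for 0.02 s.
5. first turn: the held stirrer's foot is low in the saucepan, out from the middle, opposite the handle (x of stirrer in the frame of pan below -0.018 m and y of stirrer in the frame of pan between -0.018 and 0.018 m and z of stirrer in the frame of pan below 0.043 m and horizontal distance between stirrer and pan below 0.06 m and contact force between the fingers and stirrer above 0.5 N), for 0.02 s.
6. first turn: the held stirrer's foot is low in the saucepan, out from the middle, three quarters round, anticlockwise (y of stirrer in the frame of pan below -0.018 m and x of stirrer in the frame of pan between -0.018 and 0.018 m and z of stirrer in the frame of pan below 0.043 m and horizontal distance between stirrer and pan below 0.06 m and contact force between the fingers and stirrer above 0.5 N), for 0.02 s.
7. second turn: the held stirrer's foot is low in the saucepan, out from the middle, on its handle side (all of step 3), for 0.02 s.
8. second turn: the held stirrer's foot is low in the saucepan, out from the middle, a quarter turn on, anticlockwise (all of step 4), for 0.02 s.
9. second turn: the held stirrer's foot is low in the saucepan, out from the middle, opposite the handle (all of step 5), for 0.02 s.
10. second turn: the held stirrer's foot is low in the saucepan, out from the middle, three quarters round, anticlockwise (all of step 6), for 0.02 s.
At the end, for the whole second after the job is handed in: The lid sits level in the pan (within 9 mm of its middle, fully down to 3.5 mm, tilt under 0.06 rad), every bead present is inside the pan, and the stirring stick stands in its holder with its foot on the floor of the holder (within 9 mm in height), all let go and at rest (horizontal distance between lid and pan below 0.009 m and z of lid in the frame of pan between 0.068 and 0.0755 m and angle between lid's own z axis and vertical below 0.06 rad and linear speed of each of lid, stirrer below 0.02 m/s and horizontal distance between each of bead1, bead2, bead3, bead4, bead5 and pan below 0.074 m and z of bead1 in the frame of pan between 0.018 and 0.066 m and z of bead2 in the frame of pan between 0.018 and 0.066 m and z of bead3 in the frame of pan between 0.018 and 0.066 m and z of bead4 in the frame of pan between 0.018 and 0.066 m and z of bead5 in the frame of pan between 0.018 and 0.066 m and horizontal distance between stirrer and holder below 0.018 m and z of stirrer in the frame of holder below 0.014 m and angle between stirrer's own z axis and vertical below 0.45 rad); the robot touches nothing.
It fails at once if the block is moved more than 40 mm (distance of block from where it was at the start of the episode above 0.04 m).
It fails at once if the cone is moved more than 40 mm (distance of cone from where it was at the start of the episode above 0.04 m).
It fails at once if the teacup is moved more than 40 mm (distance of teacup from where it was at the start of the episode above 0.04 m).
Of bead1, bead2, bead3, bead4, bead5 only 3 to 5 are there at a start; the rules pass over those that are not, and their reading is None.
At some moment in a run one of bead1, bead2, bead3, bead4, bead5, lid may be knocked a few centimetres aside while the robot is not near it.
It also fails if it takes over 210 s, if anything falls off the work surface, if the arm or the gripper's body presses on something with over 40 N, if the wrist force passes 120 N, or if a joint passes its speed limit or range.

## Working session

There is one attempt and no reset: what is moved stays moved. The work goes in short steps, Python scripts to look and compute and a tool call to move; the robot and the scene stay as the last step left them, time stands still between calls to the robot, and variables do not carry over. Pictures are saved under pics/ and viewed, at most 14 in all, crops included, and the job is handed in when it is done.

Besides the shell and the picture viewer there is one more tool, called after "Call:" in YAML: its name, and indented under it one key for each argument. move_arm: Moves the arm, as the interface text tells. Its arguments: {"type":"object","properties":{"motion":{"type":"string"},"newtons":{"type":"number"}},"required":["motion"]}

```bash
mkdir -p pics; ls; cat > h.py <<'E'
import numpy as np, cv2
from rig import robot
from scipy.spatial.transform import Rotation as R
def snap(name,fn=None):
    p,d=robot.camera(name); m=robot.camera_model(name)
    if fn: cv2.imwrite('pics/'+fn,p[:,:,::-1])
    K=np.array(m['mtx']); a=np.array(m['attitude'])
    Rm=R.from_quat(a).as_matrix() if a.size==4 else a.reshape(3,3)
    v,u=np.mgrid[:420,:560]
    X=np.stack([(u-K[0,2])/K[0,0]*d,(v-K[1,2])/K[1,1]*d,d],-1)@Rm.T+np.array(m['position'])
    X[d==0]=np.nan
    return p,d,X
E
python3 - <<'E'
from h import *
p,d,X=snap('top','top1.png'); snap('scene','scene1.png')
print({k:np.round(v,3) for k,v in robot.get_obs().items()})
for n in('top','scene'):print(robot.camera_model(n))
np.save('X1.npy',X)
E
```

```text
pics
{'time': np.float64(0.1), 'q': array([-1.522,  0.528,  1.434,  0.   ,  1.181, -0.178]), 'joint_velocities': array([-0.001, -0.003, -0.002, -0.001,  0.   ,  0.001]), 'joint_torque': array([ -0.   , -44.099, -17.715,   0.063,   0.053,  -0.   ]), 'position': array([ 0.141, -0.608,  0.194]), 'tool_rot': array([ 0.994,  0.113,  0.   , -0.001]), 'ft_force': array([ 0.191,  0.288, -0.189]), 'moment': array([ 0.019, -0.015, -0.033]), 'grip_force': np.float64(0.0), 'grip_width': np.float64(0.087)}
{'mtx': array([[421.4867923 ,   0.        , 268.70414963],
       [  0.        , 421.4867923 , 212.72692256],
       [  0.        ,   0.        ,   1.        ]]), 'position': array([ 0.44036072, -0.09493039,  1.26777444]), 'attitude': array([-0.704631  ,  0.70889066, -0.02435719,  0.01938863])}
{'mtx': array([[495.34657037,   0.        , 286.752187  ],
       [  0.        , 495.34657037, 208.65572776],
       [  0.        ,   0.        ,   1.        ]]), 'position': array([ 1.14272128, -0.13753123,  1.12154166]), 'attitude': array([ 0.70967494,  0.64841929, -0.19117497, -0.19840876])}
```

View pics/top1.png

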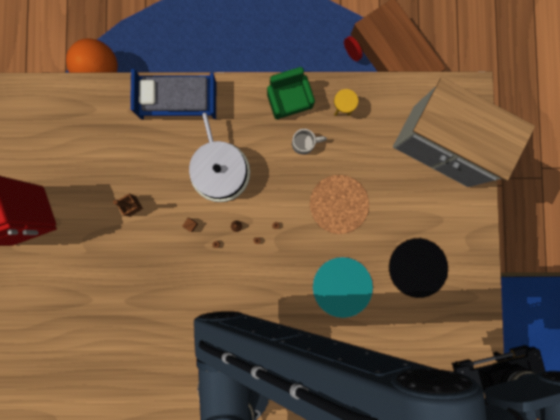

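View pics/scene1.png

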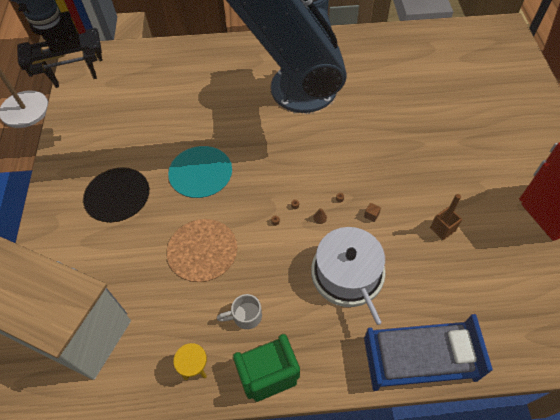

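```bash
cat >> h.py <<'E'
def blobs(X,lo,hi,amin=6,roi=(0.3,0.75,-0.35,0.45)):
    z=X[:,:,2]; m=(z>lo)&(z<hi)&(X[:,:,0]>roi[0])&(X[:,:,0]<roi[1])&(X[:,:,1]>roi[2])&(X[:,:,1]<roi[3])
    n,l,s,c=cv2.connectedComponentsWithStats(m.astype(np.uint8),connectivity=8)
    for i in range(1,n):
        if s[i,4]>=amin:
            P=X[l==i]; print(np.round(c[i],1),s[i,4],'mean',np.round(P.mean(0),4),'mid',np.round((P.min(0)+P.max(0))[:2]/2,4),'ext',np.round(np.ptp(P,axis=0),3),'zmax',round(P[:,2].max(),3))
E
python3 - <<'E'
from h import *
for n in('top','scene'):
    p,d,X=snap(n); z=X[:,:,2]
    print(n,'table z',np.nanmedian(z[(abs(z)<.02)]))
    print('low');blobs(X,0.011,0.5)
    print('knob');blobs(X,0.097,0.5)
    print('disc');blobs(X,0.078,0.09,40)
    # mats by colour
    hsv=cv2.cvtColor(p,cv2.COLOR_RGB2HSV)
    x0,y0=(340,204) if n=='top' else (201,250)
    print('matpix',X[y0,x0],hsv[y0,x0],hsv[y0,x0+40])
    v=(abs(z)<.02)&(z>-.01)
    m=((hsv[:,:,0]<11)&(hsv[:,:,1]>115)&(hsv[:,:,2]>120)&v).astype(np.uint8)
    m=cv2.morphologyEx(m,cv2.MORPH_CLOSE,np.ones((5,5)));m=cv2.morphologyEx(m,cv2.MORPH_OPEN,np.ones((7,7)))
    nn,l,s,c=cv2.connectedComponentsWithStats(m); i=l[y0,x0]; P=X[l==i]; print('mat',s[i],P.mean(0),np.ptp(P,axis=0))
    cv2.imwrite('pics/big_%s.png'%n,cv2.resize(p[190:260,100:300] if n=='top' else p[180:250,255:475],None,fx=3.6,fy=3.6,interpolation=cv2.INTER_CUBIC)[:,:,::-1])
E
```

```text
top table z -0.0002505469862617016
low
[218.6 170.4] 2927 mean [0.6358 0.0381 0.0755] mid [0.6516 0.0425] ext [0.196 0.177 0.104] zmax 0.115
[307.7 143.1] 203 mean [ 0.7222 -0.2204  0.0376] mid [ 0.723  -0.2247] ext [0.054 0.102 0.043] zmax 0.054
[127.5 204.3] 380 mean [0.5417 0.3011 0.0586] mid [0.5431 0.3034] ext [0.063 0.057 0.147] zmax 0.158
[189.2 224.3] 133 mean [0.4845 0.1294 0.0301] mid [0.4853 0.1303] ext [0.041 0.041 0.026] zmax 0.038
[235.8 225.3] 80 mean [ 0.4806 -0.0069  0.0271] mid [ 0.4805 -0.0051] ext [0.027 0.027 0.033] zmax 0.046
[275.2 225. ] 41 mean [ 0.4812 -0.1231  0.0179] mid [ 0.4812 -0.1224] ext [0.018 0.018 0.01 ] zmax 0.025
[256.3 240. ] 42 mean [ 0.4371 -0.0669  0.0179] mid [ 0.4372 -0.0673] ext [0.018 0.021 0.01 ] zmax 0.023
[215.3 243.9] 43 mean [0.4263 0.0545 0.018 ] mid [0.4261 0.0541] ext [0.018 0.02  0.01 ] zmax 0.023
knob
[216.  167.2] 63 mean [0.6394 0.042  0.1085] mid [0.6403 0.0421] ext [0.023 0.023 0.015] zmax 0.115
[118.3 202.3] 57 mean [0.5409 0.301  0.1354] mid [0.5417 0.3031] ext [0.014 0.013 0.061] zmax 0.158
disc
[216.7 168.7] 2369 mean [0
[... 837 characters left out ...]
8 ] ext [0.024 0.019 0.01 ] zmax 0.021
[348.5 266.1] 4649 mean [0.658  0.0336 0.0706] mid [0.6539 0.0385] ext [0.19  0.179 0.102] zmax 0.113
[239.6 307. ] 420 mean [ 0.7213 -0.2253  0.0353] mid [ 0.7232 -0.2281] ext [0.054 0.101 0.043] zmax 0.054
knob
[454.3 201.9] 110 mean [0.5442 0.298  0.1306] mid [0.5418 0.2991] ext [0.015 0.013 0.06 ] zmax 0.157
[350.6 252.2] 94 mean [0.6414 0.0378 0.1077] mid [0.6392 0.0387] ext [0.026 0.023 0.014] zmax 0.113
disc
[349.9 257.5] 3221 mean [0.6425 0.0381 0.0842] mid [0.6396 0.0387] ext [0.161 0.159 0.012] zmax 0.09
matpix [ 0.54838363 -0.32030624  0.00343482] [ 12 131 170] [ 16 114 159]
mat [     0      0    560    420 235200] [nan nan nan] [nan nan nan]
```

View pics/big_scene.png

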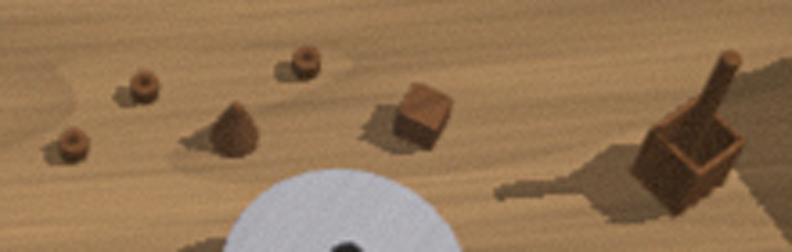

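Call:
move_arm:
  motion: "1 0.3 -0.19 0 0.0721;1 0.6 -0.38 0 0.0721;1 0.9 -0.56 0 0.0721;1 0.9 -0.56 0 0.0721;1 0.9 -0.56 0 0.0721;1 0.9 -0.56 0 0.0721;1 0.9 -0.56 0 0.0721;1 0.9 -0.56 0 0.0721;1 0.9 -0.56 0 0.0721"

```text
time: 0.95
position: [0.2901, -0.4608, 0.1945]
tool_rot: [1.0, -0.0, -0.0, 0.001]
ft_force: [0.3, -0.5, -0.3]
grip_width: 0.0871
grip_force: 0.0
```

```bash
python3 - <<'E'
from h import *
print(robot.get_obs()['time'])
for n in('top','scene'):
    p,d,X=snap(n); z=X[:,:,2]
    c=np.array([.640,.0405]); D=X[:,:,:2]-c; r=np.hypot(D[:,:,0],D[:,:,1])
    m=(z>.05)&(z<.09)&(r>.1)&(r<.175)&(D[:,:,0]>0); P=X[m]; print(n,m.sum(),P.mean(0),np.degrees(np.arctan2(P[:,1].mean()-c[1],P[:,0].mean()-c[0])))
    # hob rim
    m=(z>.014)&(z<.026)&(r>.06)&(r<.1); P=X[m][:,:2]; print(len(P),P.min(0),P.max(0),(P.min(0)+P.max(0))/2)
    hsv=cv2.cvtColor(p,cv2.COLOR_RGB2HSV); m=(z>.002)&(z<.006)&(abs(X[:,:,0]-.546)<.12)&(abs(X[:,:,1]+.32)<.12); P=X[m]; print('mat',len(P),P.mean(0),np.percentile(P,[1,99],axis=0))
E
```

```text
0.95
top 123 [0.77775666 0.07106644 0.07363421] 12.510513081986902
392 [ 0.55358054 -0.04596292] [0.72810033 0.13037459] [0.64084043 0.04220584]
mat 2020 [ 0.54563133 -0.31399723  0.00369261] [[ 0.43046031 -0.43303057  0.00202523]
 [ 0.65975066 -0.20468169  0.00590133]]
scene 198 [0.77832586 0.06784942 0.07442336] 11.18411960388444
722 [ 0.59263742 -0.05099814] [0.73366698 0.12815425] [0.6631522  0.03857806]
mat 2852 [ 0.55047321 -0.3216196   0.00372918] [[ 0.43505666 -0.43473495  0.00203691]
 [ 0.66211538 -0.20700399  0.00594339]]
```

Call:
move_arm:
  motion: "1 0.5 -0.8 0 0;1 0.5 -0.8 0 0;1 0.5 -0.8 0 0;1 0.5 -0.8 0 0;1 0.5 -0.8 0 0;1 0.5 -0.8 0 0"

```text
time: 1.55
position: [0.3915, -0.2962, 0.1943]
tool_rot: [1.0, 0.002, -0.0, -0.001]
ft_force: [-0.4, 0.5, 0.6]
grip_width: 0.0873
grip_force: 0.0
```

Call:
move_arm:
  motion: "1 0.55 -0.8 0 0;1 0.55 -0.8 0 0;1 0.55 -0.8 0 0;1 0.55 -0.8 0 0;1 0.55 -0.8 0 0;1 0.55 -0.8 0 0"

```text
time: 2.05
position: [0.5033, -0.1374, 0.1945]
tool_rot: [1.0, 0.002, 0.001, -0.0]
ft_force: [0.3, 0.4, 0.1]
grip_width: 0.0871
grip_force: 0.0
```

Call:
move_arm:
  motion: "1 0.7 -0.9 0 0;1 0.7 -0.9 0 0;1 0.7 -0.9 0 0;1 0.7 -0.9 0 0;1 0.7 -0.9 0 0;1 0.7 -0.9 0 0;1 0.7 -0.9 0 0;1 0.7 -0.9 0 0"

```text
time: 2.72
position: [0.6411, 0.0391, 0.1937]
tool_rot: [1.0, 0.0, -0.0, 0.001]
ft_force: [-0.3, -0.2, 1.3]
grip_width: 0.0872
grip_force: 0.0
```

Call:
move_arm:
  motion: "1 0 -0.007 0.2 0;1 0 -0.007 0.35 0;1 0 -0.007 0.44 0;1 0 -0.007 0.47 0;1 0 -0.007 0.485 0;1 0 -0.007 0.485 0;1 0 -0.007 0.485 0"

```text
time: 3.3
position: [0.6417, 0.0409, 0.0989]
tool_rot: [1.0, -0.001, 0.001, 0.0]
ft_force: [0.8, -0.5, -0.1]
grip_width: 0.0866
grip_force: 0.0
```

Call:
move_arm:
  motion: "-1 0 0 0 0;-1 0 0 0 0;-1 0 0 0 0;-1 0 0 0 0;-1 0 0 0 0;-1 0 0 0 0;-1 0 0 0 0;-1 0 0 0 0;-1 0 0 0 0;-1 0 0 0 0;-1 0 0 0 0;-1 0 0 0 0"
  newtons: 25

```text
time: 4.3
position: [0.6406, 0.0421, 0.0974]
tool_rot: [1.0, 0.0, -0.0, -0.0]
ft_force: [-0.3, 0.5, -0.9]
grip_width: 0.015
grip_force: 0.0
```

```bash
python3 - <<'E'
from h import *
o=robot.get_obs(); print(o['grip_width'],o['grip_force'])
p,d,X=snap('scene'); cv2.imwrite('pics/s2.png',cv2.resize(p[130:340,220:500],None,fx=2.8,fy=2.8)[:,:,::-1])
blobs(X,0.078,0.09,40)
E
```

```text
0.014960300012832524 0.0
[332.5 240.6] 40 mean [0.5956 0.0038 0.0847] mid [0.5951 0.003 ] ext [0.013 0.025 0.009] zmax 0.088
[350.8 266. ] 2209 mean [0.6645 0.0369 0.0842] mid [0.6644 0.0388] ext [0.111 0.159 0.012] zmax 0.09
```

View pics/s2.png

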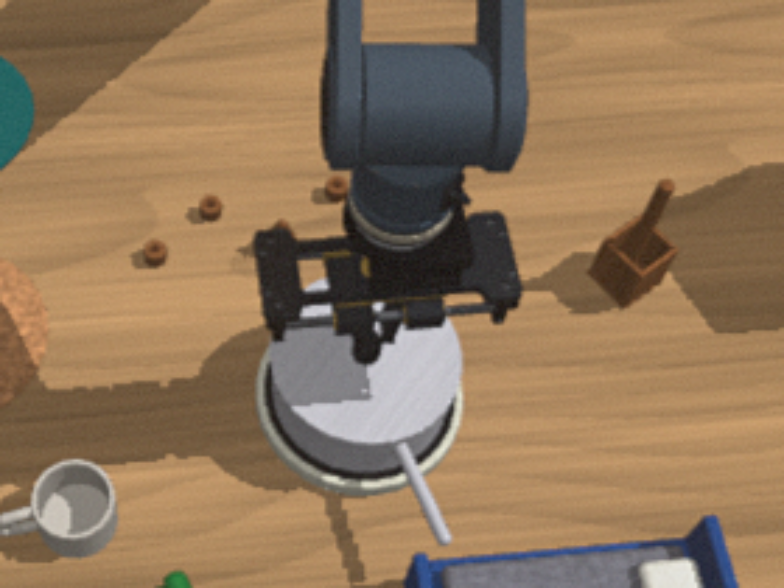

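```bash
python3 - <<'E'
from h import *
o=robot.get_obs()
m=robot.camera_model('scene');Rm=R.from_quat(m['attitude']).as_matrix()
def proj(P):
    c=Rm.T@(np.array(P)-m['position']); q=m['mtx']@c; return np.round(q[:2]/q[2],1)
t=np.array(o['position']); print(t,'tcp',proj(t),'tip',proj(t-[0,0,.008]),'grasp',proj(t+[0,0,.011]),'knobtop',proj([.64,.0405,.11]))
p,d,X=snap('scene')
for w in ('top',):
    p2,d2,X2=snap(w); blobs(X2,0.097,0.3,4,(.5,.75,-.1,.2))
cv2.imwrite('pics/s3.png',cv2.resize(p[215:285,310:400],None,fx=8,fy=8,interpolation=cv2.INTER_CUBIC)[:,:,::-1])
for v in range(236,262,3): print(v,[tuple(int(1000*a) if a==a else -9 for a in X[v,u]) for u in range(338,366,4)])
E
```

```text
[0.64063498 0.04213879 0.09745334] tcp [352.  253.8] tip [351.7 255.3] grasp [352.5 251.6] knobtop [351.8 251.1]
[237.8 159.9] 524 mean [ 0.6359 -0.0265  0.2332] mid [ 0.6411 -0.0174] ext [0.075 0.068 0.035] zmax 0.243
[187.6 166.3] 374 mean [0.6175 0.0943 0.2506] mid [0.6244 0.0887] ext [0.042 0.088 0.093] zmax 0.299
236 [(665, -4, 234), (666, 3, 235), (666, 12, 234), (666, 20, 233), (665, 29, 229), (665, 37, 227), (664, 46, 225)]
239 [(592, 17, 84), (664, 5, 218), (664, 14, 216), (665, 22, 217), (596, 55, 84), (643, 47, 173), (661, 49, 204)]
242 [(666, -2, 211), (671, 4, 219), (672, 12, 218), (672, 20, 218), (674, 28, 219), (670, 38, 211), (671, 46, 212)]
245 [(672, -3, 209), (676, 3, 216), (678, 11, 217), (679, 20, 217), (677, 29, 213), (649, 48, 156), (651, 56, 158)]
248 [(614, 14, 81), (677, 5, 202), (679, 12, 205), (679, 21, 203), (630, 47, 106), (650, 49, 144), (621, 70, 83)]
251 [(623, 13, 84), (626, 21, 87), (637, 27, 107), (649, 32, 130), (639, 45, 108), (652, 50, 132), (628, 68, 83)]
254 [(634, 11, 90), (633, 20, 87), (643, 27, 104), (645, 35, 106), (647, 44, 109), (636, 57, 86), (636, 67, 82)]
257 [(639, 10, 85), (640, 19, 84), (643, 28, 89), (652, 34, 106), (649, 45, 98), (643, 57, 83), (647, 65, 89)]
260 [(646, 9, 82), (648, 18, 84), (648, 28, 84), (648, 37, 82), (649, 46, 82), (651, 55, 85), (650, 65, 81)]
```

View pics/s3.png

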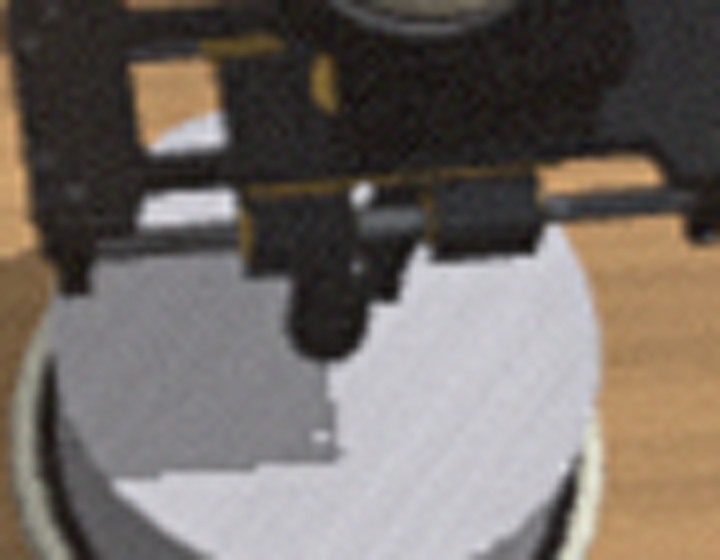

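Call:
move_arm:
  motion: "-1 0 0 0 0;-1 0 0 0 0;-1 0 0 0 0;-1 0 0 0 0"

```text
time: 4.78
position: [0.6407, 0.0421, 0.0975]
tool_rot: [1.0, 0.0, 0.0, 0.0]
ft_force: [-0.5, -1.0, -0.2]
grip_width: 0.0004
grip_force: 0.0
```

```bash
python3 - <<'E'
from h import *
p,d,X=snap('scene')
cv2.imwrite('pics/s4.png',cv2.resize(p[215:285,310:400],None,fx=8,fy=8,interpolation=cv2.INTER_CUBIC)[:,:,::-1])
for v in range(236,262,2): print(v,[tuple(int(1000*a) if a==a else -9 for a in X[v,u]) for u in range(340,366,3)])
E
```

```text
236 [(664, 0, 233), (666, 6, 234), (665, 12, 231), (666, 18, 233), (665, 25, 230), (667, 30, 232), (666, 37, 229), (665, 44, 227), (663, 51, 222)]
238 [(587, 23, 80), (662, 7, 218), (663, 13, 220), (663, 20, 218), (-9, -9, -9), (664, 32, 219), (649, 44, 189), (666, 44, 219), (666, 51, 218)]
240 [(593, 22, 81), (668, 6, 221), (669, 12, 223), (668, 19, 219), (667, 26, 217), (669, 31, 218), (653, 44, 187), (669, 44, 217), (670, 50, 218)]
242 [(668, 1, 214), (671, 6, 218), (673, 12, 221), (674, 18, 221), (671, 25, 216), (673, 31, 218), (671, 38, 213), (673, 44, 215), (674, 49, 217)]
244 [(671, 0, 211), (674, 6, 216), (676, 12, 217), (676, 18, 217), (678, 24, 218), (677, 30, 217), (673, 38, 207), (676, 43, 212), (678, 49, 215)]
246 [(611, 19, 85), (679, 5, 215), (677, 12, 210), (679, 18, 213), (676, 25, 206), (679, 31, 211), (651, 47, 155), (677, 44, 205), (677, 50, 204)]
248 [(615, 19, 82), (677, 7, 203), (678, 13, 204), (679, 19, 204), (679, 25, 204), (676, 33, 196), (620, 60, 83), (621, 67, 85), (622, 74, 85)]
250 [(622, 17, 86), (-9, -9, -9), (635, 28, 108), (652, 29, 140), (649, 36, 135), (651, 43, 136), (626, 59, 85), (625, 67, 82), (627, 73, 85)]
252 [(626, 17, 82), (628, 23, 86), (640, 27, 108), (652, 29, 132), (650, 37, 126), (650, 44, 126), (631, 58, 85), (629, 66, 80), (632, 72, 85)]
254 [(630, 16, 81), (633, 23, 85), (640, 28, 99), (647, 32, 110), (648, 39, 111), (648, 46, 111), (637, 57, 88), (636, 65, 84), (636, 72, 83)]
256 [(637, 15, 85), (639, 22, 87), (643, 27, 95), (648, 33, 103), (651, 39, 107), (643, 49, 90), (642, 57, 86), (641, 64, 84), (643, 70, 85)]
258 [(642, 15, 84), (642, 22, 82), (643, 28, 84), (649, 34, 94), (651, 40, 96), (644, 50, 81), (645, 56, 82), (648, 62, 87), (648, 70, 85)]
260 [(647, 14, 83), (648, 21, 84), (648, 28, 83), (650, 34, 85), (649, 42, 82), (650, 48, 84), (651, 55, 85), (651, 63, 82), (650, 70, 80)]
```

View pics/s4.png

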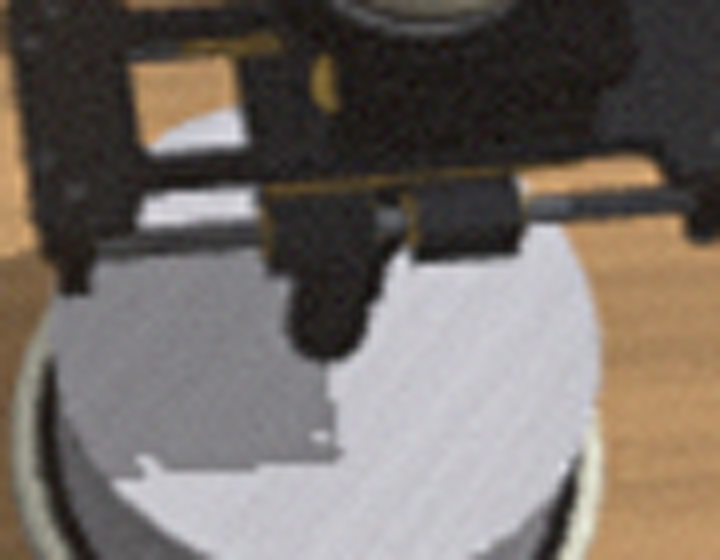

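Call:
move_arm:
  motion: "-1 0 0 -0.2 0;-1 0 0 -0.3 0;-1 0 0 -0.3 0;-1 0 0 -0.3 0"

```text
time: 5.17
position: [0.6417, 0.042, 0.1591]
tool_rot: [1.0, 0.0, 0.002, 0.0]
ft_force: [-0.1, 0.5, 0.0]
grip_width: 0.0003
grip_force: 0.0
```

```bash
python3 - <<'E'
from h import *
o=robot.get_obs();print(o['position'])
p,d,X=snap('scene')
cv2.imwrite('pics/s5.png',cv2.resize(p[195:265,310:400],None,fx=8,fy=8,interpolation=cv2.INTER_CUBIC)[:,:,::-1])
for v in range(206,256,2): print(v,[tuple(int(1000*a) if a==a else -9 for a in X[v,u]) for u in range(345,366,3)])
E
```

```text
[0.64172598 0.04203928 0.15908947]
206 [(623, 12, 280), (630, 16, 291), (632, 21, 294), (638, 26, 301), (664, 23, 344), (675, 25, 360), (676, 30, 362)]
208 [(626, 12, 278), (628, 17, 280), (629, 23, 281), (639, 26, 296), (662, 24, 333), (678, 25, 358), (678, 30, 357)]
210 [(632, 11, 280), (633, 17, 281), (644, 19, 298), (640, 27, 291), (664, 24, 329), (676, 26, 348), (678, 31, 350)]
212 [(636, 10, 279), (637, 16, 279), (649, 19, 298), (645, 26, 290), (665, 25, 323), (666, 31, 323), (666, 36, 324)]
214 [(641, 9, 280), (643, 15, 282), (652, 18, 296), (657, 22, 304), (666, 26, 317), (668, 31, 319), (667, 37, 317)]
216 [(645, 9, 278), (646, 15, 279), (658, 17, 298), (660, 22, 301), (666, 26, 310), (667, 32, 311), (666, 38, 309)]
218 [(661, 5, 298), (660, 11, 295), (664, 16, 301), (663, 22, 299), (667, 27, 304), (667, 32, 304), (666, 39, 301)]
220 [(666, 4, 299), (666, 10, 298), (667, 16, 299), (667, 22, 297), (667, 28, 296), (665, 34, 293), (667, 39, 295)]
222 [(666, 5, 292), (666, 11, 289), (666, 17, 289), (663, 24, 282), (663, 30, 283), (664, 35, 283), (663, 42, 280)]
224 [(663, 6, 278
[... 1093 characters left out ...]
604, 68, 82), (606, 74, 85)]
244 [(606, 32, 83), (607, 39, 84), (609, 45, 85), (608, 53, 82), (609, 60, 82), (610, 67, 83), (611, 74, 84)]
246 [(612, 31, 83), (613, 38, 85), (613, 45, 83), (615, 51, 86), (614, 59, 83), (613, 67, 79), (616, 73, 83)]
248 [(618, 30, 85), (629, 33, 107), (630, 40, 106), (629, 47, 104), (619, 58, 83), (620, 65, 84), (621, 72, 83)]
250 [(624, 29, 88), (636, 32, 110), (636, 39, 109), (638, 45, 111), (624, 57, 82), (625, 64, 82), (629, 70, 89)]
252 [(627, 29, 83), (641, 31, 110), (642, 38, 111), (643, 44, 112), (629, 57, 81), (629, 64, 81), (632, 70, 85)]
254 [(635, 27, 88), (645, 31, 108), (647, 37, 111), (646, 44, 108), (634, 56, 82), (637, 62, 85), (637, 69, 84)]
```

View pics/s5.png

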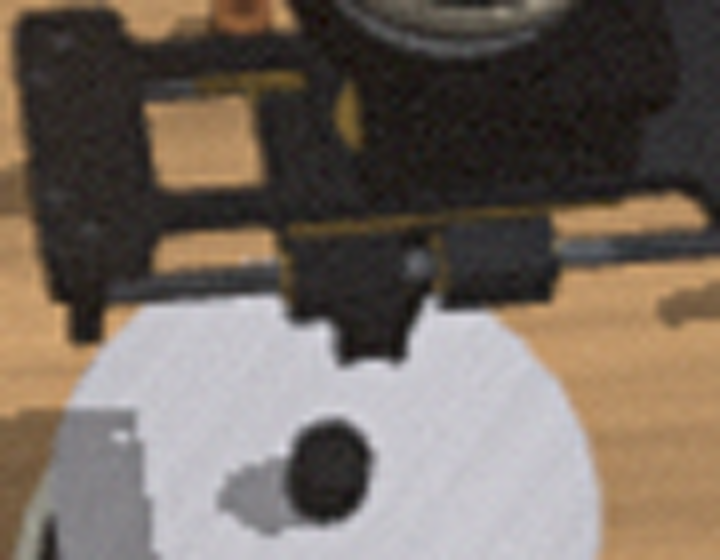

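Call:
move_arm:
  motion: "0.1 0 0 0 0;0.1 0 0 0 0;0.1 0 0 0 0;0.1 0 0 0 0;0.1 0 0 0 0;0.1 0 0 0 0;0.1 0 0 0.15 0;0.1 0 0 0.25 0;0.1 0 0 0.32 0;0.1 0 0 0.38 0;0.1 0 0 0.4 0;0.1 0 0 0.4 0"

```text
time: 6.22
position: [0.64, 0.0422, 0.0763]
tool_rot: [1.0, 0.0, -0.001, -0.0]
ft_force: [0.2, 0.2, 0.5]
grip_width: 0.0477
grip_force: 0.0
```

Call:
move_arm:
  motion: "0.1 0 0 0.03 0;0.1 0 0 0.06 0;0.1 0 0 0.09 0;0.1 0 0 0.1 0;0.1 0 0 0.1 0"

```text
time: 6.63
position: [0.6407, 0.0421, 0.0575]
tool_rot: [1.0, 0.0, 0.0, 0.0]
ft_force: [0.3, -0.6, -0.2]
grip_width: 0.0479
grip_force: 0.0
```

Call:
move_arm:
  motion: "-1 0 0 0 0;-1 0 0 0 0;-1 0 0 0 0;-1 0 0 0 0;-1 0 0 0 0;-1 0 0 0 0;-1 0 0 0 0;-1 0 0 0 0"
  newtons: 25

```text
time: 7.3
position: [0.6406, 0.0421, 0.0575]
tool_rot: [1.0, 0.0, -0.0, 0.0]
ft_force: [0.2, -0.1, -0.3]
grip_width: 0.0233
grip_force: 25.0
```

Call:
move_arm:
  motion: "-1 0 0 -0.05 0;-1 0 0 -0.15 0;-1 0 0 -0.28 0;-1 0 0 -0.4 0;-1 0 0 -0.4 0;-1 0 0 -0.4 0"

```text
time: 7.8
position: [0.6418, 0.0421, 0.1395]
tool_rot: [1.0, 0.0, 0.002, 0.0]
ft_force: [-0.4, -0.4, -1.6]
grip_width: 0.0233
grip_force: 25.0
```

Call:
move_arm:
  motion: "-1 -0.03 0.1 0 0;-1 -0.07 0.25 0 0;-1 -0.11 0.42 0 0;-1 -0.16 0.6 0 0;-1 -0.2 0.78 0 0;-1 -0.24 0.9 0 0;-1 -0.24 0.9 0 0"

```text
time: 8.38
position: [0.5903, -0.1427, 0.1357]
tool_rot: [1.0, -0.002, -0.002, 0.0]
ft_force: [0.4, 1.3, -1.3]
grip_width: 0.0231
grip_force: 25.0
```

Call:
move_arm:
  motion: "-1 -0.03 0.1 0 0;-1 -0.07 0.25 0 0;-1 -0.11 0.42 0 0;-1 -0.16 0.6 0 0;-1 -0.2 0.78 0 0;-1 -0.23 0.9 0 0;-1 -0.23 0.9 0 0;-1 -0.23 0.9 0 0"

```text
time: 9.05
position: [0.5456, -0.3182, 0.1359]
tool_rot: [1.0, -0.001, -0.001, -0.001]
ft_force: [0.1, 0.2, -1.3]
grip_width: 0.0233
grip_force: 25.0
```

Call:
move_arm:
  motion: "-1 0 0 0.1 0;-1 0 0 0.25 0;-1 0 0 0.42 0;-1 0 0 0.56 0;-1 0 0 0.65 0;-1 0 0 0.7 0;-1 0 0 0.72 0;-1 0 0 0.72 0;-1 0 0 0.72 0"

```text
time: 9.8
position: [0.5476, -0.3177, -0.0057]
tool_rot: [1.0, 0.001, 0.001, 0.0]
ft_force: [0.9, -0.2, -0.8]
grip_width: 0.0235
grip_force: 25.0
```

Call:
move_arm:
  motion: "-1 0 0 0.005 0;-1 0 0 0.01 0;-1 0 0 0.01 0"

```text
time: 10.05
position: [0.5472, -0.3183, -0.0075]
tool_rot: [1.0, 0.0, 0.001, 0.001]
ft_force: [-0.1, -0.7, -0.2]
grip_width: 0.0233
grip_force: 25.0
```

Call:
move_arm:
  motion: "-1 0 0 0.005 0;-1 0 0 0.01 0;-1 0 0 0.01 0;-1 0 0 0.01 0"

```text
time: 10.38
position: [0.5466, -0.3179, -0.0105]
tool_rot: [1.0, 0.0, -0.0, -0.0]
ft_force: [-0.8, -0.8, -0.0]
grip_width: 0.0235
grip_force: 25.0
```

Call:
move_arm:
  motion: "0.1 0 0 0 0;0.1 0 0 0 0;0.1 0 0 0 0;0.1 0 0 0 0;0.1 0 0 0 0;0.1 0 0 0 0;0.1 0 0 0 0"

```text
time: 10.97
position: [0.5468, -0.3179, -0.0105]
tool_rot: [1.0, 0.0, 0.0, 0.0]
ft_force: [-0.5, 0.4, -0.2]
grip_width: 0.0475
grip_force: 0.0
```

Call:
move_arm:
  motion: "0.1 0 0 -0.15 0;0.1 0 0 -0.35 0;0.1 0 0 -0.55 0;0.1 0 0 -0.55 0;0.1 0 0 -0.55 0"

```text
time: 11.38
position: [0.5486, -0.3194, 0.1027]
tool_rot: [1.0, 0.0, 0.003, 0.002]
ft_force: [1.1, 0.3, 0.1]
grip_width: 0.0478
grip_force: 0.0
```

Call:
move_arm:
  motion: "0 -0.33 -0.965 0 0;0 -0.33 -0.965 0 0;0 -0.33 -0.965 0 0;0 -0.33 -0.965 0 0;0 -0.33 -0.965 0 0;0 -0.33 -0.965 0 0;0 -0.33 -0.965 0 0;0 -0.33 -0.965 0 0"

```text
time: 12.05
position: [0.4808, -0.1249, 0.0988]
tool_rot: [1.0, 0.001, -0.0, 0.0]
ft_force: [0.7, 0.0, -0.1]
grip_width: 0.0435
grip_force: 0.0
```

```bash
python3 - <<'E'
from h import *
o=robot.get_obs(); print(o['position'])
p,d,X=snap('scene'); 
print('s');blobs(X,0.011,0.06,20,(.36,.58,-.45,.2)); print('lid');blobs(X,.012,.045,100,(.4,.7,-.5,-.2))
c=[.64,.0415];rr=np.hypot(X[:,:,0]-c[0],X[:,:,1]-c[1])
m=(X[:,:,2]>.077)&(X[:,:,2]<.083)&(rr<.085);P=X[m];print('rim',len(P),(P.min(0)+P.max(0))/2,np.ptp(P,axis=0), cv2.fitEllipse(P[:,:2].astype(np.float32)) )
E
```

```text
[ 0.48080083 -0.12493573  0.09881373]
s
[339.7 195.9] 48 mean [0.4273 0.0506 0.0165] mid [0.4262 0.0504] ext [0.022 0.02  0.01 ] zmax 0.022
[294.6 202.9] 49 mean [ 0.4377 -0.0713  0.0162] mid [ 0.4373 -0.0714] ext [0.021 0.019 0.012] zmax 0.023
[371.9 210.7] 182 mean [0.4883 0.1249 0.0282] mid [0.486  0.1265] ext [0.04  0.041 0.026] zmax 0.037
[319.8 214.8] 104 mean [ 0.4866 -0.0107  0.0259] mid [ 0.4868 -0.0098] ext [0.021 0.029 0.036] zmax 0.047
[274.5 218.9] 55 mean [ 0.4824 -0.1281  0.0167] mid [ 0.4813 -0.128 ] ext [0.021 0.019 0.011] zmax 0.023
[200.  241.5] 2066 mean [ 0.531  -0.3206  0.0176] mid [ 0.5229 -0.3204] ext [0.114 0.157 0.035] zmax 0.046
[344.8 240.7] 254 mean [0.5739 0.0406 0.0374] mid [0.574  0.0401] ext [0.012 0.072 0.042] zmax 0.06
lid
[200.  247.7] 2742 mean [ 0.5485 -0.3206  0.0174] mid [ 0.5454 -0.3204] ext [0.159 0.157 0.032] zmax 0.044
rim 296 [0.64304178 0.0388871  0.0800089 ] [0.15149074 0.15018121 0.00588083] ((0.6429824233055115, 0.03868412971496582), (0.14677704870700836, 0.14720328152179718), 94.26358795166016)
```

Call:
move_arm:
  motion: "0 0 0 0.2 0;0 0 0 0.4 0;0 0 0 0.52 0;0 0 0 0.58 0;0 0 0 0.62 0;0 0 0 0.63 0;0 0 0 0.63 0;0 0 0 0.63 0"

```text
time: 12.77
position: [0.4816, -0.1262, -0.0265]
tool_rot: [1.0, -0.001, 0.001, 0.0]
ft_force: [-0.5, 0.4, -0.0]
grip_width: 0.0434
grip_force: 0.0
```

Call:
move_arm:
  motion: "0 0 0 0.01 0;0 0 0 0.015 0;-1 0 0 0.015 0;-1 0 0 0.015 0;-1 0 0 0.015 0;-1 0 0 0.015 0;-1 0 0 0.015 0;-1 0 0 0.015 0;-1 0 0 0.015 0"
  newtons: 15

```text
time: 13.52
position: [0.4822, -0.1253, -0.0277]
tool_rot: [1.0, -0.0, 0.002, 0.001]
ft_force: [-0.7, 3.2, 12.8]
grip_width: 0.0213
grip_force: 16.9
```

Call:
move_arm:
  motion: "-1 0 0 -0.1 0;-1 0 0 -0.25 0;-1 0 0 -0.45 0;-1 0 0 -0.55 0;-1 0 0 -0.55 0;-1 0 0 -0.55 0"

```text
time: 14.02
position: [0.4819, -0.1257, 0.082]
tool_rot: [1.0, 0.0, 0.002, 0.001]
ft_force: [-1.1, -0.3, -0.1]
grip_width: 0.0213
grip_force: 15.0
```

Call:
move_arm:
  motion: "-1 0.15 -0.12 0 0;-1 0.35 -0.29 0 0;-1 0.55 -0.46 0 0;-1 0.75 -0.63 0 0;-1 0.95 -0.79 0 0;-1 1 -0.83 0 0;-1 1 -0.83 0 0;-1 1 -0.83 0 0;-1 1 -0.83 0 0"

```text
time: 14.77
position: [0.6792, 0.0418, 0.0779]
tool_rot: [1.0, 0.001, -0.002, -0.0]
ft_force: [-0.3, -0.1, -0.0]
grip_width: 0.0215
grip_force: 15.0
```

Call:
move_arm:
  motion: "-1 0.02 0 0.15 0;-1 0.02 0 0.28 0;-1 0.02 0 0.32 0;-1 0.02 0 0.32 0;-0.22 0.02 0 0.32 0;-0.22 0.02 0 0.32 0;-0.22 0.02 0 0.32 0;-0.22 0.02 0 0.32 0;-0.22 0.02 0 0.15 0;-0.22 0.02 0 0 0;-0.22 0.02 0 0 0;-0.22 0.02 0 0 0"

```text
time: 15.77
position: [0.6871, 0.041, 0.0841]
tool_rot: [1.0, 0.0, 0.004, 0.0]
ft_force: [-0.6, -1.2, -0.4]
grip_width: 0.034
grip_force: 0.0
```

Call:
move_arm:
  motion: "0 -1 0.44 0 0;0 -1 0.44 0 0;0 -1 0.44 0 0;0 -1 0.44 0 0;0 -1 0.44 0 0;0 -1 0.44 0 0;0 -1 0.44 0 0"

```text
time: 16.35
position: [0.4799, -0.0468, 0.0799]
tool_rot: [1.0, -0.001, -0.003, -0.001]
ft_force: [0.9, 1.3, -0.4]
grip_width: 0.0436
grip_force: 0.0
```

Call:
move_arm:
  motion: "0 -0.24 0.11 0 0;0 -0.24 0.11 0 0;0 -0.24 0.11 0 0;0 -0.24 0.11 0 0;0 -0.24 0.11 0 0"

```text
time: 16.77
position: [0.439, -0.0693, 0.0806]
tool_rot: [1.0, 0.0, 0.001, 0.0]
ft_force: [0.4, 0.3, 0.5]
grip_width: 0.0437
grip_force: 0.0
```

```bash
python3 - <<'E'
from h import *
o=robot.get_obs(); print(o['position'])
p,d,X=snap('scene'); 
blobs(X,0.011,0.06,20,(.36,.56,-.45,.2)); print('pan');blobs(X,.030,.06,10,(.57,.705,-.02,.1))
E
```

```text
[ 0.43904312 -0.0692747   0.08055085]
[339.6 196.1] 50 mean [0.4282 0.0501 0.0167] mid [0.4275 0.0502] ext [0.025 0.02  0.01 ] zmax 0.022
[294.5 202.9] 53 mean [ 0.4379 -0.0718  0.0161] mid [ 0.4374 -0.0716] ext [0.021 0.02  0.01 ] zmax 0.022
[371.9 210.7] 180 mean [0.488  0.1249 0.0277] mid [0.4847 0.1263] ext [0.042 0.043 0.025] zmax 0.036
[319.6 214.7] 104 mean [ 0.4865 -0.0111  0.0264] mid [ 0.4859 -0.0104] ext [0.022 0.029 0.036] zmax 0.048
[200.1 237.9] 1637 mean [ 0.5209 -0.3204  0.0179] mid [ 0.5126 -0.3209] ext [0.095 0.157 0.034] zmax 0.045
pan
[348.3 241.7] 272 mean [0.5815 0.0474 0.0451] mid [0.5876 0.0399] ext [0.035 0.12  0.029] zmax 0.06
[350.1 281.8] 77 mean [0.6851 0.0363 0.0408] mid [0.6837 0.0362] ext [0.022 0.02  0.015] zmax 0.046
[373.5 284.3] 22 mean [0.6985 0.0888 0.0458] mid [0.6971 0.0892] ext [0.016 0.018 0.029] zmax 0.059
[330.8 287.7] 47 mean [ 0.6977 -0.0115  0.0455] mid [ 0.6963 -0.0106] ext [0.016 0.018 0.029] zmax 0.06
```

Call:
move_arm:
  motion: "0 -0.005 0 0.2 0;0 -0.005 0 0.36 0;0 -0.005 0 0.45 0;0 -0.005 0 0.5 0;0 -0.005 0 0.52 0;0 -0.005 0 0.52 0;-1 -0.005 0 0.52 0;-1 -0.005 0 0.52 0;-1 -0.005 0 0.52 0;-1 -0.005 0 0.52 0;-1 -0.005 0 0.52 0;-1 -0.005 0 0.52 0"

```text
time: 17.82
position: [0.4362, -0.0691, -0.0229]
tool_rot: [1.0, 0.0, 0.001, 0.0]
ft_force: [-0.1, 0.4, 5.5]
grip_width: 0.0213
grip_force: 15.0
```

Call:
move_arm:
  motion: "-1 0 0 -0.1 0;-1 0 0 -0.25 0;-1 0 0 -0.45 0;-1 0 0 -0.55 0;-1 0 0 -0.55 0;-1 0 0 -0.55 0"

```text
time: 18.32
position: [0.4364, -0.0692, 0.0875]
tool_rot: [1.0, 0.0, 0.002, 0.001]
ft_force: [0.4, 0.3, 0.2]
grip_width: 0.0214
grip_force: 15.0
```

Call:
move_arm:
  motion: "-1 0.15 -0.1 0 0;-1 0.35 -0.25 0 0;-1 0.55 -0.4 0 0;-1 0.75 -0.53 0 0;-1 0.785 -0.55 0 0;-1 0.785 -0.55 0 0;-1 0.785 -0.55 0 0"

```text
time: 18.9
position: [0.5921, 0.0422, 0.084]
tool_rot: [1.0, 0.001, -0.002, -0.0]
ft_force: [-0.3, 0.6, -0.7]
grip_width: 0.0217
grip_force: 15.0
```

Call:
move_arm:
  motion: "-1 0 0 0.15 0;-1 0 0 0.28 0;-1 0 0 0.35 0;-1 0 0 0.35 0;-0.22 0 0 0.35 0;-0.22 0 0 0.35 0;-0.22 0 0 0.35 0;-0.22 0 0 0.35 0;-0.22 0 0 0.15 0;-0.22 0 0 0 0;-0.22 0 0 0 0;-0.22 0 0 0 0"

```text
time: 19.9
position: [0.5948, 0.0409, 0.0895]
tool_rot: [1.0, 0.0, 0.003, 0.0]
ft_force: [-0.4, -0.6, -0.6]
grip_width: 0.0337
grip_force: 0.0
```

Call:
move_arm:
  motion: "0 -0.83 -0.05 0 0;0 -0.83 -0.05 0 0;0 -0.83 -0.05 0 0;0 -0.83 -0.05 0 0;0 -0.83 -0.05 0 0;0 -0.83 -0.05 0 0;0 -0.83 -0.05 0 0"

```text
time: 20.48
position: [0.4273, 0.051, 0.0865]
tool_rot: [1.0, 0.0, 0.001, 0.0]
ft_force: [0.2, -0.1, -0.1]
grip_width: 0.0435
grip_force: 0.0
```

```bash
python3 - <<'E'
from h import *
o=robot.get_obs(); print(o['position'])
p,d,X=snap('scene'); 
blobs(X,0.011,0.06,20,(.36,.56,-.45,.2)); print('pan');blobs(X,.030,.06,10,(.57,.705,-.02,.1))
p,d,X=snap('top');print('top');blobs(X,0.011,0.06,20,(.36,.56,-.15,.2)); blobs(X,.030,.06,10,(.57,.705,-.02,.1))
E
```

```text
[0.42732328 0.05097689 0.08654788]
[339.6 196.1] 52 mean [0.428  0.0501 0.0164] mid [0.4275 0.0499] ext [0.021 0.02  0.01 ] zmax 0.022
[372.1 210.7] 181 mean [0.4881 0.1253 0.0277] mid [0.4859 0.1266] ext [0.043 0.042 0.024] zmax 0.035
[319.6 214.7] 107 mean [ 0.4861 -0.011   0.0258] mid [ 0.4851 -0.0102] ext [0.021 0.029 0.036] zmax 0.047
[200.  237.9] 1641 mean [ 0.5209 -0.3206  0.0179] mid [ 0.5117 -0.3207] ext [0.097 0.157 0.035] zmax 0.047
pan
[347.6 242.2] 329 mean [0.5819 0.0457 0.0439] mid [0.588  0.0396] ext [0.036 0.119 0.03 ] zmax 0.06
[350.1 281.8] 77 mean [0.6851 0.0363 0.041 ] mid [0.6838 0.0366] ext [0.02  0.02  0.015] zmax 0.045
[373.4 284.5] 21 mean [0.6988 0.0885 0.0454] mid [0.697  0.0892] ext [0.016 0.018 0.027] zmax 0.059
[330.8 287.8] 48 mean [ 0.6976 -0.0115  0.0449] mid [ 0.6969 -0.0111] ext [0.016 0.018 0.029] zmax 0.06
top
[219.3 199.7] 46 mean [0.5574 0.0428 0.0189] mid [0.5566 0.0423] ext [0.006 0.062 0.011] zmax 0.024
[189.6 222.2] 83 mean [0.4904 0.1283 0.03  ] mid [0.4925 0.1287] ext [0.027 0.039 0.026] zmax 0.037
[235.6 224.9] 73 mean [ 0.4818 -0.0063  0.028 ] mid [ 0.482  -0.0051] ext [0.024 0.027 0.038] zmax 0.049
[202.3 151.4] 26 mean [0.6972 0.0897 0.0447] mid [0.6969 0.0895] ext [0.016 0.018 0.029] zmax 0.059
[219.2 156.5] 46 mean [0.6825 0.0405 0.0412] mid [0.6829 0.0403] ext [0.02  0.02  0.018] zmax 0.049
[232.8 190.2] 25 mean [0.5827 0.0006 0.0444] mid [0.5851 0.0021] ext [0.029 0.04  0.028] zmax 0.059
[217.2 190.1] 36 mean [0.5835 0.0462 0.0417] mid [0.5855 0.0458] ext [0.016 0.02  0.014] zmax 0.046
```

Call:
move_arm:
  motion: "0 0 -0.005 0.2 0;0 0 -0.005 0.36 0;0 0 -0.005 0.45 0;0 0 -0.005 0.51 0;0 0 -0.005 0.53 0;0 0 -0.005 0.53 0;-1 0 -0.005 0.53 0;-1 0 -0.005 0.53 0;-1 0 -0.005 0.53 0;-1 0 -0.005 0.53 0;-1 0 -0.005 0.53 0;-1 0 -0.005 0.53 0"

```text
time: 21.58
position: [0.4272, 0.052, -0.0189]
tool_rot: [1.0, 0.0, 0.001, 0.0]
ft_force: [0.2, 0.0, 4.7]
grip_width: 0.0214
grip_force: 15.0
```

Call:
move_arm:
  motion: "-1 0 0 -0.1 0;-1 0 0 -0.25 0;-1 0 0 -0.45 0;-1 0.1 0 -0.55 0;-1 0.2 0 -0.55 0;-1 0.2 0 -0.55 0"

```text
time: 22.08
position: [0.4734, 0.0513, 0.0931]
tool_rot: [1.0, 0.0, 0.006, 0.001]
ft_force: [1.2, 0.1, 0.1]
grip_width: 0.0209
grip_force: 15.0
```

Call:
move_arm:
  motion: "-1 0.15 0 0 0;-1 0.35 0 0 0;-1 0.55 0.02 0 0;-1 0.75 0.05 0 0;-1 0.86 0.05 0 0;-1 0.86 0.05 0 0;-1 0.86 0.05 0 0"

```text
time: 22.67
position: [0.638, 0.0421, 0.0892]
tool_rot: [1.0, 0.0, -0.001, -0.0]
ft_force: [-1.1, -1.1, -0.9]
grip_width: 0.0212
grip_force: 15.0
```

Call:
move_arm:
  motion: "-1 0 0 0.15 0;-1 0 0 0.28 0;-1 0 0 0.36 0;-1 0 0 0.36 0;-0.22 0 0 0.36 0;-0.22 0 0 0.36 0;-0.22 0 0 0.36 0;-0.22 0 0 0.36 0;-0.22 0 0 0.15 0;-0.22 0 0 -0.2 0;-0.22 0 0 -0.4 0;-0.22 0 0 -0.4 0"

```text
time: 23.67
position: [0.6408, 0.042, 0.1758]
tool_rot: [1.0, 0.0, 0.004, 0.0]
ft_force: [0.7, 0.4, 0.4]
grip_width: 0.0341
grip_force: 0.0
```

Call:
move_arm:
  motion: "0.1 -0.25 -0.65 -0.2 0;0.1 -0.25 -0.65 -0.2 0;0.1 -0.25 -0.65 -0.2 0;0.1 -0.25 -0.65 -0.2 0;0.1 -0.25 -0.65 -0.2 0;0.1 -0.25 -0.65 -0.2 0"

```text
time: 24.17
position: [0.5885, 0.1732, 0.2121]
tool_rot: [1.0, 0.001, 0.001, 0.0]
ft_force: [0.2, 0.4, 0.2]
grip_width: 0.0475
grip_force: 0.0
```

```bash
python3 - <<'E'
from h import *
o=robot.get_obs(); print(o['position'])
p,d,X=snap('scene','s6.png'); 
print('beads?');blobs(X,0.011,0.06,20,(.36,.53,-.2,.2)); print('pan');blobs(X,.030,.06,10,(.57,.705,-.02,.1))
print('stick')
for a,b in((.07,.09),(.09,.11),(.11,.13),(.13,.15),(.15,.165)):blobs(X,a,b,6,(.5,.6,.25,.36))
print('holder');blobs(X,.055,.065,6,(.5,.6,.25,.36))
p,d,X=snap('top')
print('pan');blobs(X,.030,.06,10,(.57,.705,-.02,.1))
print('stick')
for a,b in((.07,.09),(.09,.11),(.11,.13),(.13,.15),(.15,.165)):blobs(X,a,b,6,(.5,.6,.25,.36))
print('holder');blobs(X,.055,.065,6,(.5,.6,.25,.36))
E
```

```text
[0.588547   0.17320638 0.2120732 ]
beads?
[372.  210.6] 177 mean [0.4879 0.1253 0.0277] mid [0.4857 0.1263] ext [0.042 0.041 0.025] zmax 0.037
[319.5 214.7] 106 mean [ 0.4863 -0.0114  0.0259] mid [ 0.4858 -0.0106] ext [0.019 0.029 0.036] zmax 0.048
pan
[347.6 242. ] 338 mean [0.5818 0.0456 0.0444] mid [0.5883 0.04  ] ext [0.036 0.12  0.03 ] zmax 0.06
[348.1 262.8] 75 mean [0.6357 0.0389 0.0407] mid [0.6344 0.0393] ext [0.022 0.021 0.016] zmax 0.047
[350.1 281.7] 75 mean [0.685  0.0361 0.0413] mid [0.6827 0.0365] ext [0.024 0.02  0.014] zmax 0.047
[373.8 284.1] 22 mean [0.6976 0.0897 0.0444] mid [0.6966 0.0898] ext [0.017 0.018 0.028] zmax 0.06
[330.6 287.7] 48 mean [ 0.6974 -0.0118  0.045 ] mid [ 0.6969 -0.0101] ext [0.015 0.02  0.03 ] zmax 0.06
stick
[448.6 213.4] 28 mean [0.5449 0.2974 0.0804] mid [0.5435 0.2997] ext [0.012 0.013 0.02 ] zmax 0.09
[450.5 209.2] 28 mean [0.5447 0.2971 0.0993] mid [0.5436 0.2985] ext [0.011 0.013 0.018] zmax 0.109
[452.8 204.5] 32 mean [0.5446 0.2972 0.1203] mid [0.5431 0.2992] ext [0.013 0.013 0.019] zmax 0.13
[455.1 200.1] 32 mean [0.5449 0.2971 0.1
[... 689 characters left out ...]
] 45 mean [0.6343 0.0432 0.0422] mid [0.636  0.0432] ext [0.023 0.02  0.017] zmax 0.047
[232.5 190.5] 24 mean [0.5817 0.0013 0.0439] mid [0.5846 0.0019] ext [0.029 0.041 0.027] zmax 0.058
[217.3 190.2] 36 mean [0.5831 0.0458 0.0422] mid [0.5837 0.0457] ext [0.013 0.02  0.01 ] zmax 0.047
stick
[121.2 203. ] 12 mean [0.5405 0.2993 0.1186] mid [0.5406 0.3004] ext [0.012 0.007 0.015] zmax 0.126
[118.6 202.3] 14 mean [0.5406 0.2991 0.1394] mid [0.5414 0.3002] ext [0.012 0.006 0.015] zmax 0.147
[115.1 201.5] 23 mean [0.5414 0.303  0.1543] mid [0.5416 0.3031] ext [0.013 0.013 0.008] zmax 0.158
holder
[121.6 197.9] 16 mean [0.5605 0.3189 0.0586] mid [0.5603 0.3208] ext [0.011 0.019 0.008] zmax 0.064
```

View pics/s6.png

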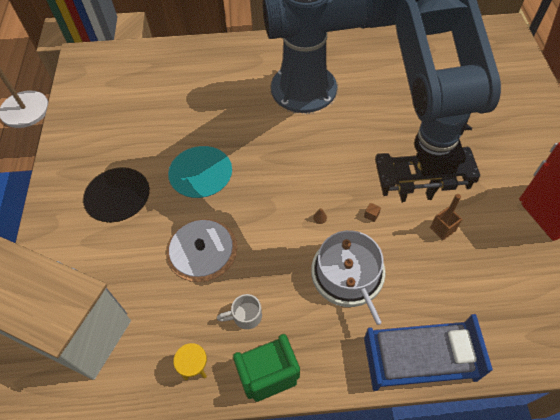

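Call:
move_arm:
  motion: "0.1 -0.23 -0.64 0 0;0.1 -0.23 -0.64 0 0;0.1 -0.23 -0.64 0 0;0.1 -0.23 -0.64 0 0;0.1 -0.23 -0.64 0 0;0.1 -0.23 -0.64 0 0;0.1 -0.23 -0.64 0 0"

```text
time: 24.85
position: [0.5436, 0.2981, 0.2101]
tool_rot: [1.0, -0.001, 0.0, 0.001]
ft_force: [0.3, -1.0, -0.7]
grip_width: 0.0474
grip_force: 0.0
```

Call:
move_arm:
  motion: "0.1 0 0 0.15 0;0.1 0 0 0.3 0;0.1 0 0 0.45 0;0.1 0 0 0.58 0;0.1 0 0 0.66 0;0.1 0 0 0.7 0;0.1 0 0 0.7 0;0.1 0 0 0.7 0"

```text
time: 25.52
position: [0.5437, 0.299, 0.0707]
tool_rot: [1.0, -0.001, 0.0, 0.0]
ft_force: [-0.1, -0.6, 0.6]
grip_width: 0.0479
grip_force: 0.0
```

Call:
move_arm:
  motion: "-1 0 0 0 0;-1 0 0 0 0;-1 0 0 0 0;-1 0 0 0 0;-1 0 0 0 0;-1 0 0 0 0;-1 0 0 0 0;-1 0 0 0 0;-1 0 0 0 0"
  newtons: 30

```text
time: 26.27
position: [0.5426, 0.3002, 0.0706]
tool_rot: [1.0, 0.0, 0.0, -0.0]
ft_force: [-0.6, 0.1, 1.7]
grip_width: 0.0134
grip_force: 30.0
```

Call:
move_arm:
  motion: "-1 0 0 -0.05 0;-1 0 0 -0.15 0;-1 0 0 -0.28 0;-1 0 0 -0.42 0;-1 0 0 -0.55 0;-1 0 0 -0.57 0;-1 0 0 -0.57 0;-1 0 0 -0.57 0"

```text
time: 26.93
position: [0.5419, 0.2999, 0.1842]
tool_rot: [1.0, 0.0, -0.0, 0.0]
ft_force: [0.5, -0.0, -0.7]
grip_width: 0.0135
grip_force: 30.0
```

Call:
move_arm:
  motion: "-1 0.03 0.08 0 0;-1 0.08 0.22 0 0;-1 0.14 0.38 0 0;-1 0.2 0.55 0 0;-1 0.24 0.66 0 0;-1 0.265 0.73 0 0;-1 0.265 0.73 0 0"

```text
time: 27.52
position: [0.5957, 0.1511, 0.1826]
tool_rot: [1.0, -0.002, -0.001, 0.001]
ft_force: [-0.4, 0.1, -0.2]
grip_width: 0.0135
grip_force: 30.0
```

Call:
move_arm:
  motion: "-1 0.03 0.08 0 0;-1 0.08 0.22 0 0;-1 0.14 0.38 0 0;-1 0.2 0.55 0 0;-1 0.24 0.66 0 0;-1 0.265 0.73 0 0;-1 0.265 0.73 0 0;-1 0.265 0.73 0 0"

```text
time: 28.18
position: [0.6478, 0.0093, 0.1836]
tool_rot: [1.0, -0.0, -0.001, -0.001]
ft_force: [-0.8, -0.0, -0.1]
grip_width: 0.0136
grip_force: 30.0
```

```bash
python3 - <<'E'
from h import *
o=robot.get_obs(); print(o['position'],o['grip_width'],o['ft_force'])
p,d,X=snap('scene')
cv2.imwrite('pics/s7.png',cv2.resize(p[170:310,270:450],None,fx=4,fy=4,interpolation=cv2.INTER_CUBIC)[:,:,::-1])
for a,b in((.095,.105),(.105,.115),(.115,.125),(.125,.14),(.14,.16),(.16,.18),(.18,.2)):blobs(X,a,b,4,(.62,.70,-.03,.06))
E
```

```text
[0.64778431 0.00930644 0.18359179] 0.013622593462779343 [-0.79631849 -0.02244474 -0.10884117]
[338.5 256. ] 4 mean [0.6556 0.0068 0.1226] mid [0.6556 0.0068] ext [0.001 0.007 0.003] zmax 0.124
[338.  252.9] 39 mean [0.6529 0.0052 0.133 ] mid [0.6501 0.0063] ext [0.013 0.022 0.014] zmax 0.14
[338.3 248.9] 49 mean [0.6502 0.0054 0.1469] mid [0.6476 0.0063] ext [0.015 0.02  0.02 ] zmax 0.16
[339.  244.1] 27 mean [0.6505 0.0051 0.17  ] mid [0.6494 0.0062] ext [0.009 0.013 0.019] zmax 0.179
[340.1 239.9] 27 mean [0.6508 0.0058 0.1895] mid [0.65   0.0064] ext [0.007 0.013 0.019] zmax 0.199
```

View pics/s7.png

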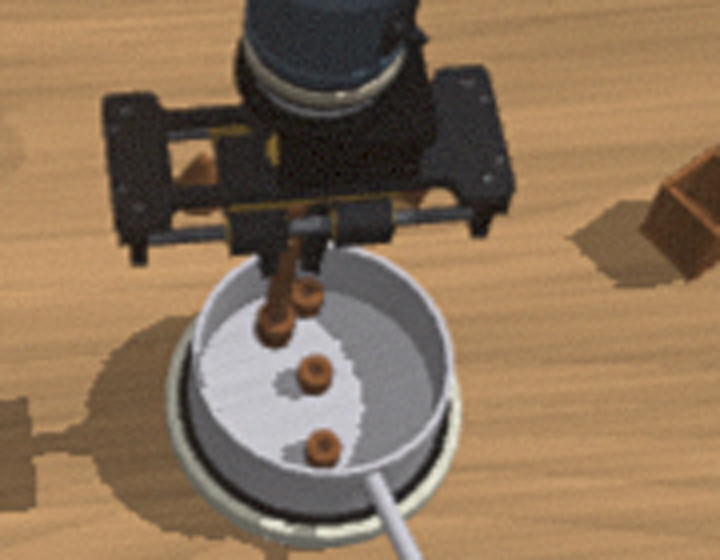

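Call:
move_arm:
  motion: "-1 0 0 0.08 0;-1 0 0 0.18 0;-1 0 0 0.28 0;-1 0 0 0.36 0;-1 0 0 0.41 0;-1 0 0 0.43 0;-1 0 0 0.43 0;-1 0 0 0.43 0"

```text
time: 28.9
position: [0.649, 0.0089, 0.0991]
tool_rot: [1.0, 0.001, 0.0, -0.0]
ft_force: [0.1, 0.0, -0.1]
grip_width: 0.0132
grip_force: 30.0
```

```bash
python3 - <<'E'
from h import *
print(robot.get_obs()['position'],robot.get_obs()['ft_force'])
t0=np.radians(-78);r=.033/.2
print(';'.join('-1 %.3f %.3f 0 0'%(r*(np.cos(t)-np.cos(t0)),-r*(np.sin(t)-np.sin(t0))) for t in t0+np.radians(np.arange(15,181,15))))
E
```

```text
[0.64899742 0.00891298 0.09905876] [ 0.07279818  0.02346282 -0.11488744]
-1 0.041 -0.014 0 0;-1 0.076 -0.039 0 0;-1 0.104 -0.072 0 0;-1 0.123 -0.110 0 0;-1 0.130 -0.153 0 0;-1 0.127 -0.196 0 0;-1 0.113 -0.236 0 0;-1 0.088 -0.272 0 0;-1 0.056 -0.300 0 0;-1 0.017 -0.318 0 0;-1 -0.026 -0.326 0 0;-1 -0.069 -0.323 0 0
```

Call:
move_arm:
  motion: "-1 0.041 -0.014 0 0;-1 0.076 -0.039 0 0;-1 0.104 -0.072 0 0;-1 0.123 -0.11 0 0;-1 0.13 -0.153 0 0;-1 0.127 -0.196 0 0;-1 0.113 -0.236 0 0;-1 0.088 -0.272 0 0;-1 0.056 -0.3 0 0;-1 0.017 -0.318 0 0;-1 -0.026 -0.326 0 0;-1 -0.069 -0.323 0 0"

```text
time: 29.9
position: [0.6334, 0.0732, 0.0985]
tool_rot: [1.0, 0.0, -0.0, -0.0]
ft_force: [0.7, -1.3, -1.3]
grip_width: 0.0132
grip_force: 30.0
```

Call:
move_arm:
  motion: "-1 -0.041 0.014 0 0;-1 -0.076 0.039 0 0;-1 -0.104 0.072 0 0;-1 -0.123 0.11 0 0;-1 -0.13 0.153 0 0;-1 -0.127 0.196 0 0;-1 -0.113 0.236 0 0;-1 -0.088 0.272 0 0;-1 -0.056 0.3 0 0;-1 -0.017 0.318 0 0;-1 0.026 0.326 0 0;-1 0.069 0.323 0 0"

```text
time: 30.9
position: [0.65, 0.0076, 0.0984]
tool_rot: [1.0, -0.0, 0.0, 0.0]
ft_force: [0.1, 0.3, 0.4]
grip_width: 0.0134
grip_force: 30.0
```

```bash
python3 - <<'E'
from h import *
o=robot.get_obs(); print(o['position'],o['ft_force'])
p,d,X=snap('scene')
cv2.imwrite('pics/s8.png',cv2.resize(p[170:310,270:450],None,fx=4,fy=4,interpolation=cv2.INTER_CUBIC)[:,:,::-1])
for a,b in((.04,.06),(.06,.08),(.09,.11)):blobs(X,a,b,4,(.62,.68,-.02,.07))
E
```

```text
[0.6500399  0.00763116 0.09840513] [0.0978977  0.28210097 0.40464537]
[348.1 262.1] 50 mean [0.6352 0.0389 0.0431] mid [0.635 0.039] ext [0.02  0.019 0.006] zmax 0.046
[334.6 268.8] 56 mean [0.6536 0.0032 0.0519] mid [0.6495 0.004 ] ext [0.021 0.021 0.019] zmax 0.06
[335.1 265.1] 22 mean [0.6529 0.0032 0.0703] mid [0.6517 0.0043] ext [0.007 0.012 0.017] zmax 0.078
[336.4 259.6] 23 mean [0.6533 0.0041 0.1002] mid [0.6528 0.0048] ext [0.005 0.013 0.019] zmax 0.11
```

View pics/s8.png

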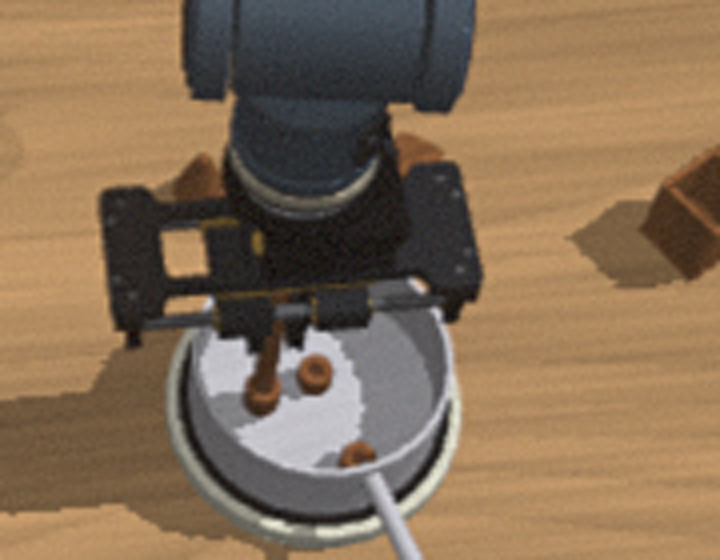

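Call:
move_arm:
  motion: "-1 0.041 -0.014 0.01 0;-1 0.076 -0.039 0.015 0;-1 0.104 -0.072 0.015 0;-1 0.123 -0.11 0.015 0;-1 0.13 -0.153 0.015 0;-1 0.127 -0.196 0.015 0;-1 0.113 -0.236 0.015 0;-1 0.088 -0.272 0.015 0;-1 0.056 -0.3 0.015 0;-1 0.017 -0.318 0.015 0;-1 -0.026 -0.326 0.015 0;-1 -0.069 -0.323 0.015 0"

```text
time: 31.95
position: [0.6334, 0.0732, 0.0955]
tool_rot: [1.0, 0.0, -0.0, -0.0]
ft_force: [-0.1, -0.2, -0.9]
grip_width: 0.0133
grip_force: 30.0
```

Call:
move_arm:
  motion: "-1 -0.041 0.014 0 0;-1 -0.076 0.039 0 0;-1 -0.104 0.072 0 0;-1 -0.123 0.11 0 0;-1 -0.13 0.153 0 0;-1 -0.127 0.196 0 0;-1 -0.113 0.236 0 0;-1 -0.088 0.272 0 0;-1 -0.056 0.3 0 0;-1 -0.017 0.318 0 0;-1 0.026 0.326 0 0;-1 0.069 0.323 0 0"

```text
time: 32.95
position: [0.6501, 0.0076, 0.0954]
tool_rot: [1.0, -0.0, 0.0, 0.0]
ft_force: [-0.2, -0.4, -0.1]
grip_width: 0.0135
grip_force: 30.0
```

Call:
move_arm:
  motion: "-1 0.041 -0.014 0 0;-1 0.076 -0.039 0 0;-1 0.104 -0.072 0 0;-1 0.123 -0.11 0 0;-1 0.13 -0.153 0 0;-1 0.127 -0.196 0 0;-1 0.113 -0.236 0 0;-1 0.088 -0.272 0 0;-1 0.056 -0.3 0 0;-1 0.017 -0.318 0 0;-1 -0.026 -0.326 0 0;-1 -0.069 -0.323 0 0"

```text
time: 33.95
position: [0.6334, 0.0732, 0.0955]
tool_rot: [1.0, 0.0, -0.0, 0.0]
ft_force: [-0.6, 0.1, -0.6]
grip_width: 0.0134
grip_force: 30.0
```

Call:
move_arm:
  motion: "-1 -0.041 0.014 0 0;-1 -0.076 0.039 0 0;-1 -0.104 0.072 0 0;-1 -0.123 0.11 0 0;-1 -0.13 0.153 0 0;-1 -0.127 0.196 0 0;-1 -0.113 0.236 0 0;-1 -0.088 0.272 0 0;-1 -0.056 0.3 0 0;-1 -0.017 0.318 0 0;-1 0.026 0.326 0 0;-1 0.069 0.323 0 0"

```text
time: 34.95
position: [0.65, 0.0077, 0.0954]
tool_rot: [1.0, -0.0, 0.0, 0.0]
ft_force: [0.9, -0.6, -0.9]
grip_width: 0.0131
grip_force: 30.0
```

Call:
move_arm:
  motion: "-1 0 0 -0.08 0;-1 0 0 -0.2 0;-1 0 0 -0.32 0;-1 0 0 -0.42 0;-1 0 0 -0.445 0;-1 0 0 -0.445 0;-1 0 0 -0.445 0"

```text
time: 35.53
position: [0.6484, 0.0086, 0.1837]
tool_rot: [1.0, 0.0, -0.0, -0.0]
ft_force: [0.7, -0.6, -1.4]
grip_width: 0.0134
grip_force: 30.0
```

Call:
move_arm:
  motion: "-1 -0.03 -0.08 0 0;-1 -0.08 -0.22 0 0;-1 -0.14 -0.38 0 0;-1 -0.2 -0.55 0 0;-1 -0.24 -0.66 0 0;-1 -0.265 -0.73 0 0;-1 -0.265 -0.73 0 0"

```text
time: 36.12
position: [0.5928, 0.1576, 0.183]
tool_rot: [1.0, 0.002, -0.002, -0.0]
ft_force: [0.6, -0.9, 0.4]
grip_width: 0.0137
grip_force: 30.0
```

Call:
move_arm:
  motion: "-1 -0.03 -0.08 0 0;-1 -0.08 -0.22 0 0;-1 -0.14 -0.38 0 0;-1 -0.2 -0.55 0 0;-1 -0.24 -0.66 0 0;-1 -0.265 -0.73 0 0;-1 -0.265 -0.73 0 0;-1 -0.265 -0.73 0 0;-1 -0.265 -0.73 0 0"

```text
time: 36.87
position: [0.5434, 0.2986, 0.1841]
tool_rot: [1.0, -0.0, 0.0, 0.001]
ft_force: [0.3, -0.4, -0.8]
grip_width: 0.0132
grip_force: 30.0
```

```bash
python3 - <<'E'
from h import *
print(robot.get_obs()['position'])
p,d,X=snap('scene')
for a,b in((.115,.13),(.13,.145),(.15,.17),(.17,.19)):blobs(X,a,b,4,(.5,.6,.25,.36))
print('holder');blobs(X,.054,.065,6,(.5,.6,.25,.36))
p,d,X=snap('top');print('top lid/pan beads')
blobs(X,.030,.06,10,(.57,.705,-.02,.1)); blobs(X,.012,.06,10,(.4,.7,-.5,-.2))
E
```

```text
[0.54337681 0.29856015 0.18412522]
[451.1 205. ] 26 mean [0.5481 0.2909 0.1246] mid [0.5457 0.2932] ext [0.017 0.02  0.013] zmax 0.13
[452.9 201.2] 55 mean [0.5467 0.2917 0.1388] mid [0.5436 0.2936] ext [0.022 0.02  0.015] zmax 0.145
[456. 196.] 32 mean [0.5459 0.2934 0.1598] mid [0.5447 0.294 ] ext [0.009 0.012 0.019] zmax 0.169
[458.1 191.1] 35 mean [0.5452 0.293  0.179 ] mid [0.5436 0.2945] ext [0.01  0.013 0.018] zmax 0.188
holder
[448.2 217.6] 151 mean [0.544  0.3028 0.0581] mid [0.5419 0.3022] ext [0.065 0.064 0.01 ] zmax 0.064
top lid/pan beads
[202.3 151.3] 28 mean [0.6972 0.0894 0.0462] mid [0.6957 0.0886] ext [0.018 0.023 0.028] zmax 0.059
[212.7 153.3] 49 mean [0.6919 0.0597 0.0421] mid [0.6925 0.0603] ext [0.02  0.021 0.016] zmax 0.047
[218.4 173.1] 47 mean [0.6336 0.043  0.0411] mid [0.6332 0.0431] ext [0.019 0.021 0.016] zmax 0.047
[233.2 189.7] 27 mean [ 0.5838 -0.0007  0.0452] mid [0.586  0.0025] ext [0.032 0.045 0.029] zmax 0.059
[217.2 190.2] 37 mean [0.5831 0.0462 0.0418] mid [0.5836 0.0477] ext [0.012 0.024 0.016] zmax 0.047
[304.3 151.4] 28 mean [ 0.6978 -0.2103  0.0349] mid [ 0.6981 -0.2109] ext [0.004 0.022 0.036] zmax 0.051
[339.7 203. ] 2118 mean [ 0.5456 -0.3157  0.0172] mid [ 0.5462 -0.317 ] ext [0.156 0.156 0.035] zmax 0.047
```

Call:
move_arm:
  motion: "-1 -0.003 -0.02 0 0;-1 -0.003 -0.035 0.1 0;-1 -0.003 -0.035 0.18 0;-1 -0.003 -0.035 0.21 0;-1 -0.003 -0.035 0.21 0;-1 -0.003 -0.035 0.21 0"

```text
time: 37.47
position: [0.5423, 0.3068, 0.1425]
tool_rot: [1.0, -0.0, -0.0, 0.0]
ft_force: [1.3, -0.2, 0.6]
grip_width: 0.0132
grip_force: 30.0
```

```bash
python3 - <<'E'
from h import *
print(robot.get_obs()['position'])
p,d,X=snap('scene')
for a,b in((.075,.085),(.085,.1),(.11,.13),(.13,.15)):blobs(X,a,b,4,(.5,.6,.25,.36))
print('holder');blobs(X,.054,.065,6,(.5,.6,.25,.36))
E
```

```text
[0.54226799 0.3067764  0.14248846]
[449.8 213.9] 16 mean [0.5472 0.2995 0.0814] mid [0.5455 0.3025] ext [0.012 0.018 0.009] zmax 0.084
[451.5 210.6] 46 mean [0.5458 0.3005 0.0944] mid [0.5428 0.3037] ext [0.019 0.021 0.015] zmax 0.1
[454.6 204.1] 29 mean [0.5446 0.3011 0.1214] mid [0.5438 0.3022] ext [0.011 0.011 0.019] zmax 0.129
[456.8 199.5] 31 mean [0.5441 0.3012 0.1409] mid [0.5424 0.3024] ext [0.009 0.013 0.019] zmax 0.149
holder
[447.8 218.8] 128 mean [0.5474 0.3008 0.0583] mid [0.543  0.3022] ext [0.063 0.063 0.01 ] zmax 0.065
```

Aligned with the holder centre; lower.

Call:
move_arm:
  motion: "-1 0 0 0.05 0;-1 0 0 0.12 0;-1 0 0 0.19 0;-1 0 0 0.26 0;-1 0 0 0.31 0;-1 0 0 0.34 0;-1 0 0 0.34 0;-1 0 0 0.34 0"

```text
time: 38.18
position: [0.5422, 0.3072, 0.0745]
tool_rot: [1.0, 0.0, 0.0, -0.0]
ft_force: [1.3, 0.5, 0.3]
grip_width: 0.0131
grip_force: 30.0
```

Call:
move_arm:
  motion: "-1 0 0 0.01 0;-1 0 0 0.018 0;-1 0 0 0.018 0;-1 0 0 0.018 0"

```text
time: 38.52
position: [0.5422, 0.3072, 0.0712]
tool_rot: [1.0, 0.0, 0.0, -0.0]
ft_force: [0.7, 0.2, 0.3]
grip_width: 0.0132
grip_force: 30.0
```

Call:
move_arm:
  motion: "0.1 0 0 0 0;0.1 0 0 0 0;0.1 0 0 0 0;0.1 0 0 0 0;0.1 0 0 0 0;0.1 0 0 0 0;0.1 0 0 0 0;0.1 0 0 0 0"

```text
time: 39.18
position: [0.542, 0.3071, 0.0708]
tool_rot: [1.0, 0.0, -0.0, 0.0]
ft_force: [0.2, -0.0, -0.1]
grip_width: 0.047
grip_force: 0.0
```

Call:
move_arm:
  motion: "0.1 0 0 -0.1 0;0.1 0 0 -0.25 0;0.1 0 0 -0.45 0;0.1 0 0 -0.65 0;0.1 0 0 -0.7 0;0.1 0 0 -0.7 0;0.1 0 0 -0.7 0"

```text
time: 39.77
position: [0.5417, 0.307, 0.211]
tool_rot: [1.0, 0.0, 0.0, -0.0]
ft_force: [-0.0, -0.3, 0.0]
grip_width: 0.0477
grip_force: 0.0
```

```bash
python3 - <<'E'
from h import *
print(robot.get_obs()['position'])
p,d,X=snap('scene')
for a,b in((.07,.09),(.1,.12),(.13,.15),(.15,.17)):blobs(X,a,b,4,(.5,.6,.25,.36))
print('lid');blobs(X,.030,.06,10,(.4,.7,-.5,-.26)); blobs(X,.012,.03,100,(.4,.7,-.5,-.2))
E
```

```text
[0.5417412  0.30704416 0.21099568]
[450. 213.] 25 mean [0.5442 0.3011 0.0804] mid [0.5427 0.3026] ext [0.011 0.011 0.017] zmax 0.089
[453.3 206.8] 29 mean [0.5441 0.3017 0.1089] mid [0.5427 0.3038] ext [0.013 0.013 0.019] zmax 0.119
[456.9 199.5] 36 mean [0.5437 0.3016 0.1403] mid [0.5416 0.3034] ext [0.013 0.012 0.019] zmax 0.149
[459.1 195.4] 21 mean [0.5413 0.3037 0.1536] mid [0.5415 0.3037] ext [0.013 0.013 0.006] zmax 0.157
lid
[198.8 243.1] 81 mean [ 0.5478 -0.3201  0.0393] mid [ 0.5464 -0.3208] ext [0.024 0.023 0.016] zmax 0.046
[200.  247.8] 2684 mean [ 0.5484 -0.3206  0.0168] mid [ 0.5458 -0.3207] ext [0.161 0.157 0.017] zmax 0.029
```

Call:
move_arm:
  motion: "0.1 0.01 0.96 0 0;0.1 0.01 0.96 0 0;0.1 0.01 0.96 0 0;0.1 0.01 0.96 0 0;0.1 0.01 0.96 0 0;0.1 0.01 0.96 0 0"

```text
time: 40.32
position: [0.5423, 0.1102, 0.2081]
tool_rot: [1.0, -0.003, -0.003, 0.001]
ft_force: [-0.1, 0.1, -0.8]
grip_width: 0.0477
grip_force: 0.0
```

Call:
move_arm:
  motion: "0.1 0.01 1 0 0;0.1 0.01 1 0 0;0.1 0.01 1 0 0;0.1 0.01 1 0 0;0.1 0.01 1 0 0;0.1 0.01 1 0 0"

```text
time: 40.82
position: [0.5459, -0.0902, 0.2087]
tool_rot: [1.0, -0.003, -0.001, 0.001]
ft_force: [0.9, 0.3, -0.2]
grip_width: 0.048
grip_force: 0.0
```

Call:
move_arm:
  motion: "0.1 0.005 1 0 0;0.1 0.005 1 0 0;0.1 0.005 1 0 0;0.1 0.005 1 0 0;0.1 0.005 1 0 0;0.1 0.005 1 0 0"

```text
time: 41.32
position: [0.5472, -0.2905, 0.2085]
tool_rot: [1.0, -0.002, -0.0, 0.001]
ft_force: [-0.7, -0.3, 0.2]
grip_width: 0.0477
grip_force: 0.0
```

Call:
move_arm:
  motion: "0.1 0 0.165 0.2 0;0.1 0 0.165 0.4 0;0.1 0 0.165 0.5 0;0.1 0 0.165 0.5 0;0.1 0 0.165 0.5 0;0.1 0 0.165 0.5 0"

```text
time: 41.82
position: [0.5481, -0.317, 0.1113]
tool_rot: [1.0, 0.001, 0.0, -0.0]
ft_force: [-0.4, -0.5, -0.3]
grip_width: 0.0481
grip_force: 0.0
```

Call:
move_arm:
  motion: "0.1 -0.002 0 0.15 0;0.1 -0.002 0 0.3 0;0.1 -0.002 0 0.42 0;0.1 -0.002 0 0.52 0;0.1 -0.002 0 0.57 0;0.1 -0.002 0 0.6 0;0.1 -0.002 0 0.6 0;0.1 -0.002 0 0.6 0"

```text
time: 42.48
position: [0.548, -0.3185, -0.0075]
tool_rot: [1.0, 0.0, 0.001, 0.001]
ft_force: [-0.7, 0.6, 0.6]
grip_width: 0.0478
grip_force: 0.0
```

Call:
move_arm:
  motion: "-1 0 0 0 0;-1 0 0 0 0;-1 0 0 0 0;-1 0 0 0 0;-1 0 0 0 0;-1 0 0 0 0;-1 0 0 0 0;-1 0 0 0 0"
  newtons: 25

```text
time: 43.15
position: [0.5469, -0.3181, -0.0087]
tool_rot: [1.0, 0.0, 0.0, 0.0]
ft_force: [-0.6, 0.2, 4.0]
grip_width: 0.0234
grip_force: 25.0
```

Call:
move_arm:
  motion: "-1 0 0 -0.05 0;-1 0 0 -0.18 0;-1 0 0 -0.35 0;-1 0 0 -0.5 0;-1 0 0 -0.65 0;-1 0 0 -0.74 0;-1 0 0 -0.74 0;-1 0 0 -0.74 0"

```text
time: 43.82
position: [0.5469, -0.318, 0.1397]
tool_rot: [1.0, 0.0, 0.001, 0.001]
ft_force: [-0.1, 0.6, -2.0]
grip_width: 0.0234
grip_force: 25.0
```

Call:
move_arm:
  motion: "-1 0.03 -0.1 0 0;-1 0.07 -0.25 0 0;-1 0.11 -0.42 0 0;-1 0.16 -0.6 0 0;-1 0.2 -0.78 0 0;-1 0.235 -0.9 0 0;-1 0.235 -0.9 0 0"

```text
time: 44.4
position: [0.5922, -0.1315, 0.1359]
tool_rot: [1.0, 0.003, -0.003, -0.002]
ft_force: [-0.5, 0.1, -2.5]
grip_width: 0.0233
grip_force: 25.0
```

Call:
move_arm:
  motion: "-1 0.03 -0.1 0 0;-1 0.07 -0.25 0 0;-1 0.11 -0.42 0 0;-1 0.16 -0.6 0 0;-1 0.2 -0.78 0 0;-1 0.235 -0.9 0 0;-1 0.235 -0.9 0 0;-1 0.235 -0.9 0 0;-1 0.235 -0.9 0 0"

```text
time: 45.15
position: [0.6393, 0.0415, 0.1369]
tool_rot: [1.0, 0.0, -0.002, 0.0]
ft_force: [-0.4, 0.4, -1.3]
grip_width: 0.0236
grip_force: 25.0
```

```bash
python3 - <<'E'
from h import *
print(robot.get_obs()['position'])
p,d,X=snap('scene')
print('lid');blobs(X,.155,.18,100,(.5,.78,-.1,.2))
print('hob');blobs(X,.013,.027,60,(.54,.78,-.1,.2));print('beads');blobs(X,0.011,0.06,20,(.36,.53,-.2,.2)) 
E
```

```text
[0.63930237 0.04145237 0.13694233]
lid
[355. 253.] 2049 mean [0.6709 0.0374 0.162 ] mid [0.6717 0.0386] ext [0.092 0.158 0.024] zmax 0.18
hob
[331.7 288. ] 578 mean [ 0.6873 -0.0069  0.0197] mid [0.6575 0.0084] ext [0.151 0.118 0.014] zmax 0.027
[346.3 274.8] 617 mean [0.659  0.0325 0.024 ] mid [0.6468 0.0421] ext [0.085 0.137 0.009] zmax 0.027
[377.6 284.1] 196 mean [0.6879 0.1041 0.0195] mid [0.6785 0.1026] ext [0.085 0.052 0.013] zmax 0.026
beads
```

Call:
move_arm:
  motion: "-1 0.004 0 0.08 0;-1 0.005 0 0.16 0;-1 0.005 0 0.24 0;-1 0.005 0 0.3 0;-1 0.005 0 0.34 0;-1 0.005 0 0.36 0;-1 0.005 0 0.36 0;-1 0.005 0 0.36 0"

```text
time: 45.87
position: [0.642, 0.0418, 0.0672]
tool_rot: [1.0, -0.0, 0.0, 0.0]
ft_force: [0.7, 1.1, -0.8]
grip_width: 0.0235
grip_force: 25.0
```

Call:
move_arm:
  motion: "-1 0 0 0.01 0;-1 0 0 0.02 0;-1 0 0 0.028 0;-1 0 0 0.028 0"

```text
time: 46.2
position: [0.6415, 0.0422, 0.0613]
tool_rot: [1.0, 0.0, -0.0, 0.0]
ft_force: [-0.5, 0.3, -1.2]
grip_width: 0.0236
grip_force: 25.0
```

Call:
move_arm:
  motion: "-1 0 0 0.008 0;-1 0 0 0.012 0;-1 0 0 0.012 0;-1 0 0 0.012 0"

```text
time: 46.53
position: [0.6418, 0.0422, 0.0594]
tool_rot: [1.0, 0.0, 0.0, 0.0]
ft_force: [-1.4, 0.4, 2.4]
grip_width: 0.0235
grip_force: 25.0
```

Call:
move_arm:
  motion: "0.1 0 0 0 0;0.1 0 0 0 0;0.1 0 0 0 0;0.1 0 0 0 0;0.1 0 0 0 0;0.1 0 0 0 0;0.1 0 0 0 0;0.1 0 0 0 0"

```text
time: 47.2
position: [0.6416, 0.0421, 0.0588]
tool_rot: [1.0, 0.0, -0.0, 0.0]
ft_force: [0.6, 0.1, -0.3]
grip_width: 0.0477
grip_force: 0.0
```

Call:
move_arm:
  motion: "0.1 0 0 -0.1 0;0.1 0 0 -0.3 0;0.1 0 0 -0.5 0;0.1 0 0 -0.7 0;0.1 0 0 -0.7 0;0.1 0 0 -0.7 0"

```text
time: 47.7
position: [0.6438, 0.042, 0.2024]
tool_rot: [1.0, 0.0, 0.004, 0.0]
ft_force: [0.3, -0.5, -1.0]
grip_width: 0.048
grip_force: 0.0
```

Call:
move_arm:
  motion: "0.1 -0.4 0.9 0 0;0.1 -0.4 0.9 0 0;0.1 -0.4 0.9 0 0;0.1 -0.4 0.9 0 0;0.1 -0.4 0.9 0 0;0.1 -0.4 0.9 0 0;0.1 -0.4 0.9 0 0"

```text
time: 48.28
position: [0.5599, -0.1389, 0.1971]
tool_rot: [1.0, -0.002, -0.002, -0.001]
ft_force: [0.3, -0.1, -0.1]
grip_width: 0.0477
grip_force: 0.0
```

```bash
python3 - <<'E'
from h import *
print(robot.get_obs()['position'])
for n in('scene','top'):
    p,d,X=snap(n,'fin_%s.png'%n); print(n)
    print('knob');blobs(X,.097,.2,10,(.58,.75,-.05,.12));print('disc');blobs(X,.075,.094,60,(.54,.73,-.05,.13))
    print('stick');blobs(X,.15,.2,4,(.5,.6,.25,.36)); print('things');blobs(X,0.011,0.06,20,(.36,.53,-.2,.2))
    m=(X[:,:,2]>.076)&(X[:,:,2]<.093)&(np.hypot(X[:,:,0]-.641,X[:,:,1]-.041)<.07); P=X[m]; A=np.c_[P[:,:2],np.ones(len(P))]; print('tilt',np.linalg.lstsq(A,P[:,2],rcond=None)[0], P[:,2].mean())
E
```

```text
[ 0.55989091 -0.13891482  0.19709704]
scene
knob
[351.  252.7] 97 mean [0.6427 0.0385 0.1074] mid [0.6411 0.0389] ext [0.021 0.023 0.016] zmax 0.113
disc
[350.2 258. ] 3237 mean [0.6437 0.0387 0.0842] mid [0.6396 0.0393] ext [0.16  0.159 0.019] zmax 0.094
stick
[458.8 195.8] 24 mean [0.5418 0.3029 0.153 ] mid [0.5411 0.3031] ext [0.014 0.011 0.009] zmax 0.159
things
[371.9 210.7] 183 mean [0.4884 0.1247 0.0281] mid [0.4865 0.126 ] ext [0.04  0.042 0.025] zmax 0.037
[319.5 214.8] 106 mean [ 0.4864 -0.0113  0.0257] mid [ 0.4859 -0.0099] ext [0.022 0.029 0.038] zmax 0.049
tilt [ 0.00084944 -0.001542    0.08379501] 0.08427846459982322
top
knob
[215.9 167. ] 62 mean [0.6402 0.0424 0.1082] mid [0.6405 0.0424] ext [0.022 0.022 0.016] zmax 0.113
disc
[216.2 168.4] 2363 mean [0.6403 0.0442 0.0844] mid [0.6408 0.0438] ext [0.158 0.157 0.016] zmax 0.094
stick
[113.6 201.8] 23 mean [0.5406 0.3073 0.1539] mid [0.5403 0.3078] ext [0.011 0.014 0.009] zmax 0.159
things
[189.2 224.2] 133 mean [0.4846 0.1295 0.0303] mid [0.4853 0.1301] ext [0.041 0.04  0.027] zmax 0.038
tilt [0.00114837 0.00251226 0.08364493] 0.08448351925507888
```

View pics/fin_scene.png

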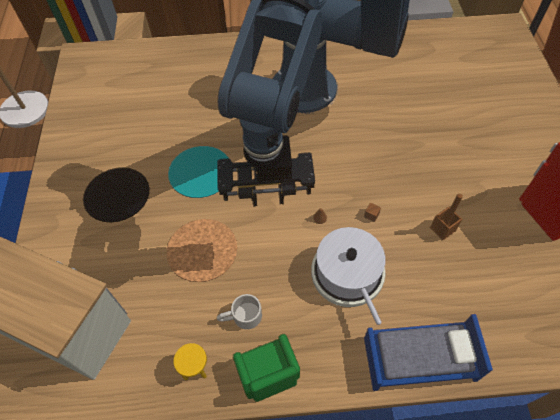

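The picture shows the lid level on the pan (351,258), the stick upright in its holder (447,215), the mat empty (201,250), and the cone, cube and cup in their places. I'm handing it in now.

```bash
python3 -c "
from rig import robot
print(robot.hand_in())"
```

```text
the job is handed in; nothing more can be done
None
```

I finished the whole job and handed it in, but the hand-in gave no verdict back: three beads (all I could find) are in the pan, I stirred three anticlockwise turns, the stick is back in its holder, and the final camera check showed the lid level and seated with the cube, cone and teacup in place.

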